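# Lay out the blood-draw place

## Task

Get the blood-draw place ready (left, right and near are as seen from the robot). Lay the two sealed needle cartons end to end, touching or nearly so, along the middle of the steel supply tray with their joint at the tray's middle, and lay the opened carton on top of them the same way, bridging the joint by half a length each side like a brick in the next course. Stand the swab jar on the left of the arm rest and the sharps container, squared up with its wide side facing you, on the right of it, each about 30 mm clear of the rest with its near side level with the rest's near end, and do not disturb the specimen rack.

Things in the scene. Friction and masses are not known exactly. Their poses are not given: they have to be found in the camera images.
- sealed_carton_a: One of two identical sealed needle cartons (either may take either end of the tray): white card box 50 mm (own x) x 110 mm (own y) x 45 mm high, lid closed with a strip of tape along it. About 0.14 kg, stiff. Origin at the centre of its underside, z up.
- sealed_carton_b: The other sealed needle carton, the same in every way. Origin at the centre of its underside, z up.
- opened_carton: The opened needle carton, in use: same white box, 50 mm (own x) x 110 mm (own y) x 45 mm high, but the +y half of its top is torn out, showing rows of white needle caps standing inside. Its side walls are whole and as stiff as the others. It goes on top of the two sealed ones, either end first. Origin at the centre of its underside, z up.
- swab_jar: Round stainless-steel swab jar: 62 mm across and straight-sided up to 69 mm with its lid, then a small knob (18 mm across) on the lid up to 86 mm; one rigid piece. About 0.22 kg. Origin at the centre of its underside, z up.
- sharps_container: Small upright sharps container: yellow box 56 mm (own x) x 72 mm (own y), 80 mm high, closed by a red lid of the same outline up to 94 mm, with a small flap on it up to 97 mm. About 0.16 kg. Either 72 mm face may be the one facing the robot. Origin at the centre of its underside, z up.
- supply_tray: Shallow stainless-steel supply tray, fixed to the bench, 112 mm (own x) x 256 mm (own y, its length, running across in front of the robot, within 7 degrees) with a 4 mm thick floor and a rim 10 mm high and 4 mm thick all round, so 104 x 248 mm inside. The cartons lie with their length along its length. Origin at the centre of its underside, on the bench; +x points away from the robot.
- forearm_rest: Dark blue vinyl arm rest, fixed to the bench: a pad 220 mm long (own x, pointing away from the robot within 7 degrees), 104 mm wide (own y, + is its left), 56 mm high with two rounded bolsters along its length. Origin on the bench at the middle of its near (robot-side) end, so the pad runs from x = 0 to 220 mm and y = -52 to 52 mm in its frame.
- specimen_rack: White specimen rack, 110 x 52 mm, holding two rows of blood tubes with yellow and purple caps, 110 mm high in all; loose, to be left where it stands. Origin at the centre of its underside.
Mind the look-alikes: they are no part of the job. Of the things that look like the forearm_rest, the smaller one is meant.

How it is judged:
By the outcome, as a careful person would: the job done as asked, in the order asked, and still so for the second after the job is handed in, with the robot touching nothing.
It also fails if it takes over 125 s, if anything falls off the work surface, if the arm or the gripper's body presses on something with over 40 N, if the wrist force passes 120 N, or if a joint passes its speed limit or range.

## Robot

A 6-joint arm with a two-finger parallel gripper is mounted at the origin on the work surface. World frame = base frame: x ahead of the robot, y to its left, z up, the work surface at z = 0. Lengths are in mm, angles in rad, forces in N, time in s.
With the tool pointing down it reaches from about 275 to 1000 mm from the base axis. Payload 8.4 kg.
Tool frame: the origin (TCP) lies at the very end of the fingers, on their centre line; the grasp point (between the pads) lies 19 mm behind it; z points along the fingers, y is the line along which they close (so a half turn about z gives the same grasp; the last joint's range is limited). The gripper opens to 85 mm and grips with 20 to 120 N. Pads are 22 mm wide; open, the fingers measure 114 mm over their backs; the gripper's body (76 mm by 85 mm) begins 54 mm behind the grasp point. The pads swing forward as they close: fully open they stand 13 mm farther back than shut.
Start: joints at [1.265, 0.353, 1.633, -0, 1.155, -0.002], TCP at [186.966, 596.382, 193.181] pointing down, gripper open.
Joint ranges: [-2.63, 2.63], [-0.92, 2.1], [0.06, 2.66], [-1.3, 4.44], [0, 2.69], [-3.02, 3.02]. Speed limits (rad/s): [2.22, 2.22, 2.79, 3.14, 3.14, 3.14].

## Interface

Orientations are given as [roll, pitch, yaw] about the fixed x, y, z axes, in that order (R = Rz(yaw) Ry(pitch) Rx(roll)).
In Python, from rig import sensors, grab_frame, camera_params, order gives the robot as it stands. The module is installed in compiled form; this text tells all that it offers.
- The arm moves only by the tool move_arm, never from a script. Its argument "motion" is a list of rows, each a list of 7 numbers: the turn, a rotation vector about the tool's x, y, z in a scale on which 1.0 is 2 pi rad, then the shift along the tool's x, y, z in a scale on which 1.0 is 0.4 m, then the finger opening in m, from 0 to 0.0854. A call has 1 to 8 rows; each row is the pose to reach, as a shift and turn from the pose commanded when the call began, along the tool's axes at that moment; what a row does not reach only later rows make up. A row lasts 1/8 s, in which the tool goes at most 62.5 mm and 10.7 degrees, less where a joint would pass 70% of its speed; a pose out of reach is approached as far as the arm can. A call with a gripper value outside its range is refused whole. The fingers move at their own pace and stop on an object; "grip_force" is the grip in N (left out, the last holds). Time passes only in rows, so rows that repeat a pose let the fingers close. It gives the time, the measured TCP pose, the force, the opening and the grip force at its end, in the units of the state.
- sensors.sense(): the state, without advancing time (a new reading comes with each control period).
- grab_frame(name): name is "scene" or "top" or "wrist"; returns (picture, depth): 400x640x3 uint8, red, green, blue; 400x640 float32, mm along the optical axis (not along the pixel's ray), 0 where there is no reading.
- camera_params(name): a dict with "camera_matrix" (3x3 intrinsics, pixels), "k1" (the pictures are not rectified: a ray, as slopes to the right and down, at radius r is drawn at 1 + k1 r^2 times it, then the intrinsics apply), "world_from_camera" (4x4, takes a point from camera to world coordinates). Camera axes: x right, y down, z forward; pixel columns grow to the right and rows downward; lengths in mm; the calibration is good to about 2 mm. A picture is of the moment at which its call begins: read the wrist's pose just before it. camera_params takes no time and is no camera call; for the wrist camera it gives the pose at the moment of the call.
- order.sign_off(): hands the job in; it is judged then, once.
The state is a dict: "clock": time; "qpos": joint angles; "qvel": joint speeds; "joint_efforts": joint torques, N m; "eef_pos": TCP position; "tcp_rot": TCP orientation; "contact_force": force on the tool from outside, world axes, zero at the start; "wrist_torque": the same for the moment, N m; "opening": opening from 0.0 (shut) to 1.0 (fully open); "grasp_force": force on a finger pad.
Only numpy, scipy, OpenCV 4.12 (cv2) and the standard library are available. Lean on these libraries where they do the work, as an engineer would, in place of code of your own. Each camera call takes 0.05 s, during which the arm holds its last target. There are 200 camera calls.

## Working session

There is one attempt and no reset: what is moved stays moved. The work goes in short steps, Python scripts to look and compute and a tool call to move; the robot and the scene stay as the last step left them, time stands still between calls to the robot, and variables do not carry over. Pictures are saved under pics/ and viewed, at most 14 in all, crops included, and the job is handed in when it is done.

Besides the shell and the picture viewer there is one more tool, called after "Call:" by a JSON object that holds its "name" and its "arguments", one argument or row to a line. move_arm: Moves the arm, as the interface text tells. Its arguments: {"type":"object","properties":{"motion":{"type":"array","items":{"type":"array","items":{"type":"number"}}},"grip_force":{"type":"number"}},"required":["motion"]}

```bash
mkdir -p pics; cat > h.py <<'E'
import numpy as np, cv2, json
from rig import sensors, grab_frame, camera_params, order
def cp(n):
    p=camera_params(n); return np.array(p["camera_matrix"],float),float(p["k1"]),np.array(p["world_from_camera"],float)
def rays(uv,P):
    K,k1,T=P; uv=np.asarray(uv,float).reshape(-1,1,2)
    s=cv2.undistortPoints(uv,K,np.array([k1,0,0,0,0.])).reshape(-1,2)
    return np.c_[s,np.ones(len(s))]
def onplane(uv,z,P):
    d=rays(uv,P)@P[2][:3,:3].T; o=P[2][:3,3]
    return o+d*((z-o[2])/d[:,2])[:,None]
def cloud(dep,P):
    h,w=dep.shape; g=np.stack(np.meshgrid(np.arange(w),np.arange(h)),-1).reshape(-1,2)
    r=rays(g,P)*dep.reshape(-1,1); return (r@P[2][:3,:3].T+P[2][:3,3]).reshape(h,w,3)
def save(n,im): cv2.imwrite(f"pics/{n}.png",cv2.cvtColor(im,cv2.COLOR_RGB2BGR))
E
python3 - <<'E'
from h import *
for n in("top","scene"):
    im,d=grab_frame(n);save(n,im);np.savez(n,im=im,d=d);P=cp(n);print(n,P[0].tolist(),P[1],P[2].round(2).tolist())
print(sensors.sense())
E
```

```text
top [[506.3247083315635, 0.0, 318.2460357711944], [0.0, 506.3247083315635, 202.3606360895484], [0.0, 0.0, 1.0]] 0.040634655688503725 [[0.03, -0.99, 0.11, 182.59], [-1.0, -0.03, -0.02, 44.4], [0.02, -0.11, -0.99, 1673.49], [0.0, 0.0, 0.0, 1.0]]
scene [[430.00626199325285, 0.0, 325.438233459272], [0.0, 430.00626199325285, 196.42315721431387], [0.0, 0.0, 1.0]] -0.07421060290475565 [[0.23, 0.73, -0.64, 1360.38], [0.97, -0.18, 0.15, -215.15], [-0.01, -0.66, -0.75, 1205.27], [0.0, 0.0, 0.0, 1.0]]
{'clock': 0.1, 'qpos': array([ 1.26458167e+00,  3.53602839e-01,  1.63403170e+00, -6.82343071e-06,
        1.15521898e+00, -2.38822870e-03]), 'qvel': array([ 6.41969399e-04,  1.36657447e-03, -2.36072204e-03, -1.30853063e-03,
       -3.93242760e-05, -7.19640198e-04]), 'joint_efforts': array([ 1.05586267e-03, -6.06352830e+01, -3.42819679e+01, -2.24788919e-04,
        4.00229677e-03, -3.96817700e-05]), 'eef_pos': array([186.8380111 , 595.93061841, 192.53384058]), 'tcp_rot': array([-3.14033178e+00,  3.22791716e-06,  2.83776899e+00]), 'contact_force': array([-0.87926186, -0.43570796,  0.59245486]), 'wrist_torque': array([ 0.00222837,  0.02646363, -0.02818499]), 'grasp_force': 0.0, 'opening': 1.0021639903149133}
```

View pics/top.png

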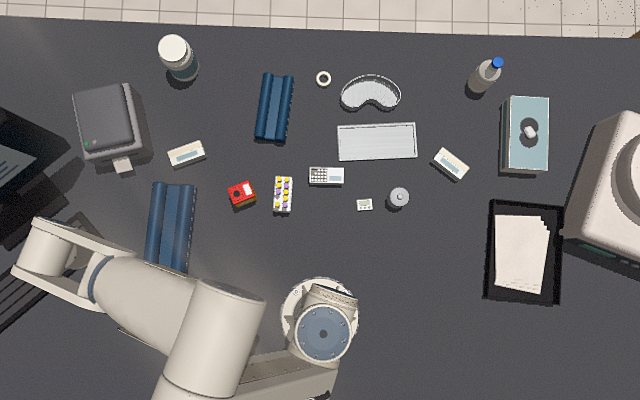

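View pics/scene.png

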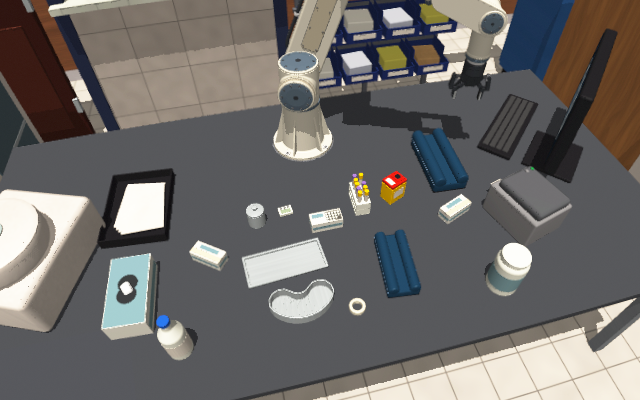

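The top view shows these candidates:
- Sealed cartons at (186,153) and (450,162), and the opened carton at (326,176). The tiny box at (364,204) is a look-alike.
- Jar at (398,198). The other jar-like things are the bottle at (178,58) and the tape ring at (323,79).
- Sharps container at (242,194) and specimen rack at (283,194).
- Tray at (377,141). The kidney dish at (370,93) and the black tray are not it.
- Rests: the smaller at (274,107) is the one meant; the larger is at (170,226).

Next I measure them and check close crops.

```bash
python3 - <<'E'
from h import *
z=np.load("top.npz");im,d=z["im"],z["d"];P=cp("top");C=cloud(d,P)
C[d==0]=0
hsv=cv2.cvtColor(im,cv2.COLOR_RGB2HSV)
print("table z",np.median(C[160:200,330:350,2]),[C[r,c].round(0).tolist() for r,c in((230,350),(60,230),(200,460))])
objs=dict(A=(186,153,45),B=(450,162,45),O=(326,176,45),jar=(398,198,69),sh=(242,194,94),rack=(283,194,100),rest=(274,107,56),tray=(377,141,10),big=(170,215,56),tiny=(364,204,10))
for n,(u,v,h) in objs.items():
    w=60
    y0,x0=max(0,v-w),max(0,u-w);c=C[y0:v+w,x0:u+w]
    lo={'tray':2.5}.get(n,h*0.7 if n!='rest' else 15)
    m=((c[...,2]>lo)&(c[...,2]<h+40)).astype(np.uint8)
    k,l,st,ce=cv2.connectedComponentsWithStats(m,connectivity=4)
    i=l[v-y0,u-x0]
    if i==0: i=1+np.argmin(np.hypot(*(ce[1:]-[u-x0,v-y0]).T)) if k>1 else 0
    p=c[l==i].astype(np.float32)
    zt=np.percentile(p[:,2],90)
    r=cv2.minAreaRect(p[:,:2].copy())
    print(n,len(p),"z",np.percentile(p[:,2],[10,50,90]).round(0),"c",np.round(r[0],1),"sz",np.round(r[1],1),"ang",round(r[2],1))
big=cv2.resize(im[55:220,145:480],None,fx=2.38,fy=2.38,interpolation=cv2.INTER_CUBIC);save("crop1",big)
E
```

```text
table z 0.17576420204090937 [[282.0, -92.0, -2.0], [850.0, 330.0, -1.0], [393.0, -458.0, -3.0]]
A 541 z [38. 44. 49.] c [514.2 452.1] sz [ 53.4 110.8] ang 23.0
B 531 z [37. 43. 47.] c [ 508.5 -414.6] sz [110.4  53.1] ang 52.7
O 450 z [34. 41. 48.] c [456.7  -8.3] sz [109.2  51.6] ang 90.0
jar 302 z [62. 70. 77.] c [ 389.4 -242. ] sz [60.2 60. ] ang 15.0
sh 436 z [87. 93. 98.] c [385.9 260.6] sz [57.  72.4] ang 25.8
rack 22 z [103. 108. 111.] c [387.9 118.9] sz [12.9 12.5] ang 88.1
rest 2109 z [29. 46. 56.] c [680.8 171. ] sz [104.9 223.5] ang 83.8
tray 7 z [3. 4. 8.] c [ 585.4 -175.1] sz [9.9 5.7] ang 49.2
big 3328 z [42. 63. 72.] c [273.9 489.9] sz [133.8 278.8] ang 87.1
tiny 148 z [ 9. 12. 17.] c [ 366.8 -137.4] sz [36.6 49.9] ang 2.9
```

View pics/crop1.png

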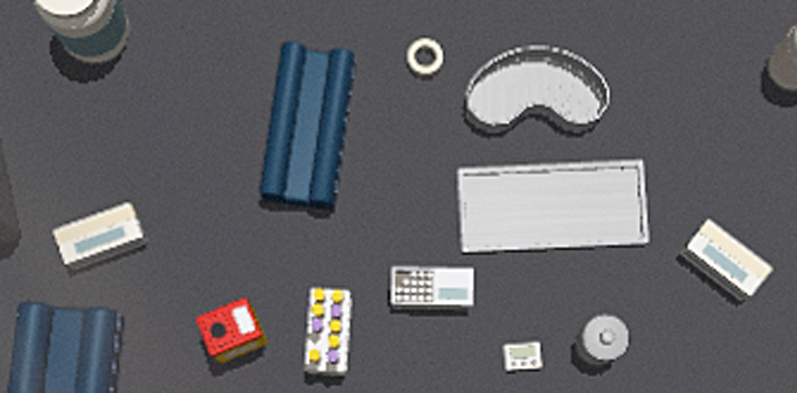

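```bash
cat >> h.py <<'E'
def rect(uvmask,z,P):
    p=onplane(np.argwhere(uvmask)[:,::-1],z,P)[:,:2].astype(np.float32); r=cv2.minAreaRect(p)
    (a,b),t=r[1],r[2]
    if a>b: a,b,t=b,a,t-90
    return np.r_[r[0],a,b,(t+90)%180]   # centre, short, long, long-axis angle
def comp(m,u,v):
    k,l,st,ce=cv2.connectedComponentsWithStats(m.astype(np.uint8),connectivity=4); i=l[v,u]
    return l==i if i else np.zeros_like(m)
E
python3 - <<'E'
from h import *
for n,seeds in(("top",dict(tray=(377,145,10),rest=(274,107,40))),("scene",dict(tray=(285,262,10),rest=(400,262,40)))):
    z=np.load(n+".npz");im,d=z["im"],z["d"];P=cp(n);C=cloud(d,P);hsv=cv2.cvtColor(im,cv2.COLOR_RGB2HSV)
    for o,(u,v,h) in seeds.items():
        m=(hsv[...,2]>110)&(hsv[...,1]<60) if o=="tray" else (hsv[...,1]>90)&(hsv[...,0]>95)&(hsv[...,0]<125)
        m=cv2.morphologyEx(m.astype(np.uint8),cv2.MORPH_CLOSE,np.ones((3,3)));m=comp(m,u,v)
        print(n,o,m.sum(),rect(m,h,P).round(1) if m.any() else hsv[v,u])
    if n=="scene":
        m=(C[...,2]>15)&(C[...,2]<70)&(d>0);m=comp(m,400,262);p=C[m].astype(np.float32)
        print("rest depth",cv2.minAreaRect(p[:,:2].copy()))
        for nm,(u,v) in dict(A=(455,206),B=(208,252),O=(326,217)).items():
            m=comp((C[...,2]>33)&(C[...,2]<60)&(d>0),u,v);p=C[m].astype(np.float32);print(nm,cv2.minAreaRect(p[:,:2].copy()))
W=cp("wrist");s=sensors.sense()
from scipy.spatial.transform import Rotation as R
Rt=R.from_euler("xyz",s["tcp_rot"]).as_matrix()
print("cam in tool",(Rt.T@(W[2][:3,3]-s["eef_pos"])).round(1),(Rt.T@W[2][:3,:3]).round(3).tolist(),W[0][0,0],W[1])
E
```

```text
top tray 2839 [ 583.4 -175.1  122.9  266.1   94.5]
top rest 2073 [678.4 171.9 103.2 230.1 173.7]
scene tray 2630 [ 581.9 -177.4  126.2  266.5   94.6]
scene rest 2152 [686.2 168.5 109.7 243.6 173.8]
rest depth ((683.7410278320312, 170.5048828125), (103.882080078125, 221.2439727783203), 83.4318618774414)
A ((519.4336547851562, 449.1041259765625), (53.508506774902344, 119.26750183105469), 22.70515251159668)
B ((511.5002746582031, -415.5084533691406), (117.69374084472656, 51.473087310791016), 53.001373291015625)
O ((457.9990539550781, -8.84853744506836), (110.6641845703125, 58.459625244140625), 89.2734603881836)
cam in tool [  70.6   -1.4 -180.7] [[0.001, -0.96, -0.279], [1.0, 0.0, 0.0], [-0.0, -0.279, 0.96]] 280.6764253785853 -0.047945953121916865
```

```bash
cat >> h.py <<'E'
from scipy.spatial.transform import Rotation as Ro
def tool(): 
    s=sensors.sense(); return s["eef_pos"],Ro.from_euler("xyz",s["tcp_rot"])
def row(pos,yaw,frm=None):
    "row (rad, m) from pose frm=(pos,yaw deg) or the measured one to pos(mm), yaw(deg), tool down"
    p0,R0=tool() if frm is None else (np.array(frm[0],float),Ro.from_euler("xyz",[np.pi,0,np.radians(frm[1])]))
    R1=Ro.from_euler("xyz",[np.pi,0,np.radians(yaw)])
    print(np.r_[(R0.inv()*R1).as_rotvec(),R0.inv().apply(np.array(pos)-p0)/1000].round(4).tolist())
def st():
    s=sensors.sense();print(round(s["clock"],2),s["eef_pos"].round(1),np.degrees(s["tcp_rot"]).round(2),"F",s["contact_force"].round(1),"op",round(s["opening"]*85.4,1),"g",round(s["grasp_force"],1))
E
python3 -c "
from h import *
row([514,451,160],113)"
```

```text
[-0.0012, 0.0005, 0.8655, -0.3555, -0.0404, 0.0326]
```

Units first: shifts go in shares of 0.4 m and turns go in shares of 2 pi rad. So -0.3555 m is -0.8888, -0.0404 m is -0.101, 0.8655 rad is 0.1377.

Call:
{"name": "move_arm", "arguments": {
  "motion": [
    [-0.0002, 0.0001, 0.1377, -0.8888, -0.101, 0.0815, 0.085],
    [-0.0002, 0.0001, 0.1377, -0.8888, -0.101, 0.0815, 0.085],
    [-0.0002, 0.0001, 0.1377, -0.8888, -0.101, 0.0815, 0.085],
    [-0.0002, 0.0001, 0.1377, -0.8888, -0.101, 0.0815, 0.085],
    [-0.0002, 0.0001, 0.1377, -0.8888, -0.101, 0.0815, 0.085],
    [-0.0002, 0.0001, 0.1377, -0.8888, -0.101, 0.0815, 0.085],
    [-0.0002, 0.0001, 0.1377, -0.8888, -0.101, 0.0815, 0.085],
    [-0.0002, 0.0001, 0.1377, -0.8888, -0.101, 0.0815, 0.085]
  ]
}}

```text
clock: 1.1
eef_pos: [513.5, 451.3, 160.1]
tcp_rot: [-3.141, -0.001, 1.972]
contact_force: [-0.2, 0.2, -0.3]
opening: 0.995
grasp_force: 0.0
```

```bash
cat >> h.py <<'E'
def shot(n):
    P=cp("wrist"); im,d=grab_frame("wrist"); save(n,im); np.savez("w_"+n,im=im,d=d,K=P[0],k=P[1],T=P[2]); return im,d,P
def toprect(C,d,zlo,zhi,near,pr=True):
    "rect of the component with height zlo..zhi whose centroid is nearest to world xy"
    m=((C[...,2]>zlo)&(C[...,2]<zhi)&(d>0)).astype(np.uint8)
    k,l,s,ce=cv2.connectedComponentsWithStats(m,connectivity=4); best=None
    for i in range(1,k):
        if s[i,4]<60: continue
        c=C[l==i][:,:2].mean(0); e=np.hypot(*(c-near))
        if best is None or e<best[0]: best=(e,i)
    p=C[l==best[1]].astype(np.float32); (c,(a,b),t)=cv2.minAreaRect(p[:,:2].copy())
    if a>b:a,b,t=b,a,t-90
    print("c",np.round(c,1),"short/long",round(a,1),round(b,1),"ang",round((t+90)%180,1),"zmed",np.median(p[:,2]).round(1),len(p)); return c,(t+90)%180,l==best[1]
E
python3 -c "
from h import *
st();im,d,P=shot('wA');C=cloud(d,P)
for lo in (35,39):toprect(C,d,lo,60,[514,451])
"
```

```text
1.1 [513.5 451.3 160.1] [-1.7998e+02 -5.0000e-02  1.1297e+02] F [-0.2  0.2 -0.3] op 85.0 g 0.0
c [516.3 448.5] short/long 50.0 110.9 ang 112.3 zmed 45.2 4561
c [516.3 448.5] short/long 50.0 110.9 ang 112.3 zmed 45.3 4543
```

View pics/wA.png

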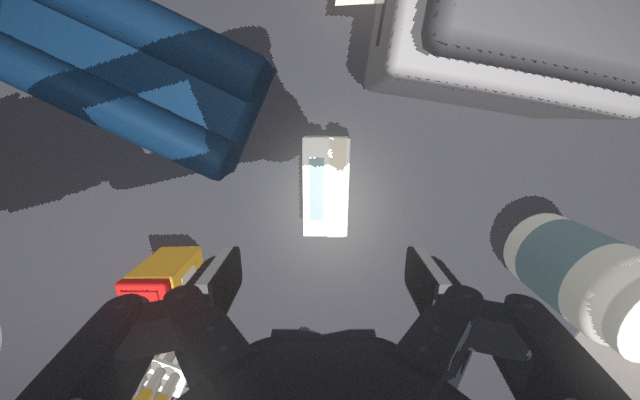

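The wrist view shows the carton at about (326,187), between the fingers and clear all round. It measures 50.0 x 110.9 mm with its top at 45 mm, which matches the description. I'll descend and grip.

```bash
python3 -c "
from h import *
row([516.3,448.5,12],112.3)"
```

```text
[-0.0, -0.001, 0.0127, -0.0044, 0.0017, 0.1483]
```

Scaled: 0.1483 m is 0.3708, -0.0044 m is -0.011, 0.0127 rad is 0.002.

Call:
{"name": "move_arm", "arguments": {
  "motion": [
    [0, 0, 0.002, -0.011, 0.0043, 0.125, 0.085],
    [0, -0.0002, 0.002, -0.011, 0.0043, 0.25, 0.085],
    [0, -0.0002, 0.002, -0.011, 0.0043, 0.325, 0.085],
    [0, -0.0002, 0.002, -0.011, 0.0043, 0.3708, 0.085],
    [0, -0.0002, 0.002, -0.011, 0.0043, 0.3708, 0.085],
    [0, -0.0002, 0.002, -0.011, 0.0043, 0.3708, 0.045],
    [0, -0.0002, 0.002, -0.011, 0.0043, 0.3708, 0.045],
    [0, -0.0002, 0.002, -0.011, 0.0043, 0.3708, 0.045]
  ],
  "grip_force": 30
}}

```text
clock: 2.15
eef_pos: [517.9, 448.6, 13.3]
tcp_rot: [3.139, -0.0, 1.96]
contact_force: [0.1, -0.3, 0.1]
opening: 0.531
grasp_force: 0.0
```

Scaled: -0.15 m is -0.375, -0.12 m is -0.3.

Call:
{"name": "move_arm", "arguments": {
  "motion": [
    [0, 0, 0, 0, 0, 0, 0.03],
    [0, 0, 0, 0, 0, 0, 0.03],
    [0, 0, 0, 0, 0, 0, 0.03],
    [0, 0, 0, 0, 0, -0.1, 0.03],
    [0, 0, 0, 0, 0, -0.2, 0.03],
    [0, 0, 0, 0, 0, -0.3, 0.03],
    [0, 0, 0, 0, 0, -0.375, 0.03],
    [0, 0, 0, 0, 0, -0.375, 0.03]
  ]
}}

```text
clock: 3.15
eef_pos: [518.7, 449.4, 165.2]
tcp_rot: [3.136, -0.001, 1.96]
contact_force: [1.0, 0.2, -1.0]
opening: 0.351
grasp_force: 0.0
```

```bash
python3 -c "
from h import *
st();row([520,-50,190],94.5)"
```

```text
3.15 [518.7 449.4 165.2] [ 1.7968e+02 -9.0000e-02  1.1227e+02] F [ 1.   0.2 -1. ] op 29.9 g 0.0
[0.0053, -0.0023, 0.3102, -0.4626, -0.1879, -0.0265]
```

The fingers closed past 50 mm with no contact, so I'll look.

```bash
python3 -c "
from h import *
im,d,P=shot('wA2');C=cloud(d,P)
toprect(C,d,35,60,[514,451])
"
```

```text
c [516.2 448.5] short/long 50.1 110.7 ang 112.3 zmed 45.2 4462
```

View pics/wA2.png

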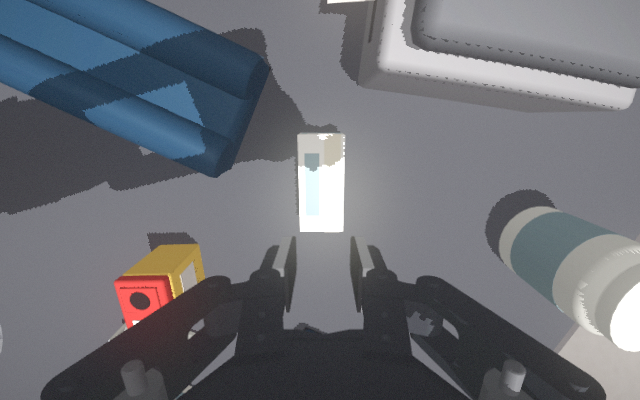

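The carton hasn't moved. I'll check where the fingertips really are in the wrist depth.

```bash
python3 -c "
from h import *
for n,z0,p0,yaw in (('wA',160.1,[513.5,451.3],112.97),('wA2',165.2,[518.7,449.4],112.27)):
    z=np.load('w_'+n+'.npz');C=cloud(z['d'],(z['K'],float(z['k']),z['T']))
    R=Ro.from_euler('xyz',[np.pi,0,np.radians(yaw)])
    Q=R.inv().apply((C-np.r_[p0,z0]).reshape(-1,3)).reshape(C.shape)
    print(n)
    for u,v in ((230,255),(239,250),(235,280),(215,290),(408,250),(415,280),(285,245),(293,240),(290,280),(296,300),(352,240),(355,260),(352,300),(270,260)): print((u,v),z['d'][v,u].round(0),Q[v,u].round(0))
    m=(Q[...,2]<40)&(z['d']>0)&(abs(Q[...,0])<30)&(abs(Q[...,1])<70); print('tip z max',np.sort(Q[m][:,2])[-5:], 'y of those', Q[m][np.argsort(Q[m][:,2])[-5:]].round(0).tolist())
"
```

```text
wA
(230, 255) 126.0 [ 11. -43. -66.]
(239, 250) 141.0 [  6. -43. -52.]
(235, 280) 134.0 [ -4. -43. -63.]
(215, 290) 109.0 [  5. -43. -85.]
(408, 250) 139.0 [  7.  42. -54.]
(415, 280) 129.0 [ -2.  42. -67.]
(285, 245) 371.0 [-90. -51. 159.]
(293, 240) 370.0 [-84. -40. 160.]
(290, 280) 385.0 [-143.  -46.  159.]
(296, 300) 395.0 [-176.  -39.  160.]
(352, 240) 371.0 [-84.  38. 161.]
(355, 260) 379.0 [-113.   43.  161.]
(352, 300) 397.0 [-177.   41.  161.]
(270, 260) 378.0 [-113.  -72.  160.]
tip z max [-51.07730748 -51.02633526 -50.73915934 -50.56551183 -50.50931348] y of those [[3.0, 42.0, -51.0], [-4.0, 42.0, -51.0], [3.0, -43.0, -51.0], [-3.0, 42.0, -51.0], [-3.0, 42.0, -51.0]]
wA2
(230, 255) 381.0 [-108. -127.  166.]
(239, 250) 378.0 [-100. -113.  164.]
(235, 280) 392.0 [-147. -123.  165.]
(215, 290) 101.0 [ 10. -40. -93.]
(408, 250) 380.0 [-101.  116.  164.]
(415, 280) 393.0 [-147.  130.  164.]
(285, 245) 139.0 [ 10. -20. -54.]
(293, 240) 145.0 [  9. -16. -47.]
(290, 280) 126.0 [  0. -16. -70.]
(296, 300) 401.0 [-180.  -38.  165.]
(352, 240) 145.0 [ 10.  14. -48.]
(355, 260) 129.0 [  7.  14. -65.]
(352, 300) 401.0 [-180.   42.  165.]
(270, 260) 133.0 [  5. -26. -61.]
tip z max [-39.39418899 -39.29244705 -39.27963948 -39.14533405 -38.9602178 ] y of those [[5.0, -16.0, -39.0], [4.0, -16.0, -39.0], [6.0, 14.0, -39.0], [7.0, -16.0, -39.0], [6.0, -16.0, -39.0]]
```

The reported TCP lies about 38 mm beyond the real fingertips: the tip depth reads -39 mm at 30 mm opening and -51 mm fully open. That explains closing in the air above the carton. I'll measure the pads' x extent too, then go lower in stages with an image check.

```bash
python3 -c "
from h import *
z=np.load('w_wA2.npz');C=cloud(z['d'],(z['K'],float(z['k']),z['T']))
R=Ro.from_euler('xyz',[np.pi,0,np.radians(112.27)])
Q=R.inv().apply((C-np.r_[518.7,449.4,165.2]).reshape(-1,3)).reshape(C.shape)
for a in (-60,-55,-50,-45,-42):
    m=(Q[...,2]>a)&(Q[...,2]<a+4)&(z['d']>0)&(abs(Q[...,0])<40)&(abs(Q[...,1])<60)
    for s in(-1,1):
        q=Q[m&(s*Q[...,1]>0)]; print(a,s,len(q),'x',q[:,0].min().round(1),q[:,0].max().round(1),'y',q[:,1].min().round(1),q[:,1].max().round(1))
row([516.2,448.5,-20],112.3)"
```

```text
-60 -1 130 x -12.0 10.0 y -29.4 -15.6
-60 1 135 x -10.2 10.0 y 13.8 27.5
-55 -1 122 x -11.3 10.2 y -29.4 -15.9
-55 1 120 x -11.5 10.1 y 13.8 27.5
-50 -1 102 x -11.8 10.1 y -29.1 -16.0
-50 1 100 x -11.0 10.2 y 13.8 26.6
-45 -1 52 x -12.5 9.9 y -22.6 -15.9
-45 1 42 x -12.2 10.0 y 13.9 20.4
-42 -1 18 x -4.9 7.1 y -16.2 -16.0
-42 1 19 x -3.8 7.5 y 13.9 14.1
[0.0027, -0.0005, -0.0005, 0.0004, -0.002, 0.1832]
```

Scaled: 0.183 m is 0.4575, 0.17 m is 0.425, 0.003 rad is 0.0005.

Call:
{"name": "move_arm", "arguments": {
  "motion": [
    [0.0005, 0, 0, 0, -0.0025, 0.125, 0.085],
    [0.0005, 0, 0, 0, -0.0025, 0.225, 0.085],
    [0.0005, 0, 0, 0, -0.0025, 0.3, 0.085],
    [0.0005, 0, 0, 0, -0.0025, 0.375, 0.085],
    [0.0005, 0, 0, 0, -0.0025, 0.425, 0.085],
    [0.0005, 0, 0, 0, -0.0025, 0.4575, 0.085],
    [0.0005, 0, 0, 0, -0.0025, 0.4575, 0.085]
  ],
  "grip_force": 40
}}

```text
clock: 4.08
eef_pos: [516.1, 447.5, -21.6]
tcp_rot: [-3.138, 0.001, 1.96]
contact_force: [-0.4, 0.3, 0.5]
opening: 0.99
grasp_force: 0.0
```

```bash
cat >> h.py <<'E'
def tips():
    "fingertip extents in world z and tool frame, from wrist depth"
    P=cp("wrist");p0,R=tool();im,d=grab_frame("wrist");C=cloud(d,P);Q=R.inv().apply((C-p0).reshape(-1,3)).reshape(C.shape)
    m=(Q[...,2]<-35)&(Q[...,2]>-75)&(d>0)&(Q[...,0]<13)&(Q[...,0]>-13)&(abs(Q[...,1])<60)
    for s in(-1,1):
        q=Q[m&(s*Q[...,1]>0)]
        if len(q):print("finger",s,len(q),"tool z max",np.percentile(q[:,2],98).round(1),"inner y",(s*np.percentile(s*q[:,1],5)).round(1))
    return im,d,P,C
E
python3 -c "
from h import *
st();im,d,P,C=tips();save('low',im)
toprect(C,d,35,60,[516,448])"
```

```text
4.08 [516.1 447.5 -21.6] [-1.7979e+02  3.0000e-02  1.1228e+02] F [-0.4  0.3  0.5] op 84.5 g 0.0
finger -1 3719 tool z max -54.6 inner y -1.5
finger 1 3849 tool z max -54.6 inner y 1.8
c [512.4 458.8] short/long 50.2 88.8 ang 112.6 zmed 45.2 19751
```

View pics/low.png

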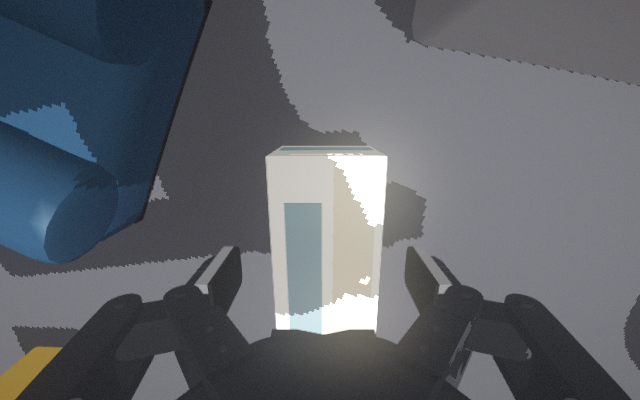

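The carton now stands between the fingers, spanning about x 265–385, with tips near z 29 and closing lower. I'll go 7 mm lower and close.

Scaled: 0.007 m is 0.0175.

Call:
{"name": "move_arm", "arguments": {
  "motion": [
    [0, 0, 0, 0, 0, 0.0175, 0.085],
    [0, 0, 0, 0, 0, 0.0175, 0.04],
    [0, 0, 0, 0, 0, 0.0175, 0.04],
    [0, 0, 0, 0, 0, 0.0175, 0.04],
    [0, 0, 0, 0, 0, 0.0175, 0.04],
    [0, 0, 0, 0, 0, 0.0175, 0.04]
  ]
}}

```text
clock: 4.88
eef_pos: [516.9, 448.2, -27.1]
tcp_rot: [-3.14, -0.0, 1.96]
contact_force: [-0.9, 0.4, 5.3]
opening: 0.58
grasp_force: 43.1
```

```bash
python3 -c "
from h import *
st()"
```

```text
4.88 [516.9 448.2 -27.1] [-1.7992e+02 -1.0000e-02  1.1228e+02] F [-0.9  0.4  5.3] op 49.6 g 43.1
```

```bash
python3 -c "
from h import *
row([517,448,120],112.3);row([583,-262,120],94.5,([517,448,120],112.3))"
```

```text
[-0.0013, -0.0002, -0.0004, -0.0002, -0.0001, -0.1471]
[0.0, -0.0, 0.3107, -0.6819, -0.2084, -0.0]
```

Scaled: -0.147 m is -0.3675, -0.12 m is -0.3, -0.001 rad is -0.0002.

Call:
{"name": "move_arm", "arguments": {
  "motion": [
    [-0.0002, 0, 0, 0, 0, -0.075, 0.04],
    [-0.0002, 0, 0, 0, 0, -0.175, 0.04],
    [-0.0002, 0, 0, 0, 0, -0.3, 0.04],
    [-0.0002, 0, 0, 0, 0, -0.3675, 0.04],
    [-0.0002, 0, 0, 0, 0, -0.3675, 0.04]
  ]
}}

```text
clock: 5.5
eef_pos: [517.9, 449.0, 121.4]
tcp_rot: [3.139, -0.001, 1.96]
contact_force: [-0.1, 0.3, -1.6]
opening: 0.579
grasp_force: 42.4
```

Scaled: -0.38 m is -0.95, -0.33 m is -0.825, 0.18 rad is 0.0286.

Call:
{"name": "move_arm", "arguments": {
  "motion": [
    [0, 0, 0.0032, -0.075, -0.0225, 0, 0.04],
    [0, 0, 0.008, -0.2, -0.06, 0, 0.04],
    [0, 0, 0.0111, -0.325, -0.1, 0, 0.04],
    [0, 0, 0.0159, -0.45, -0.1375, 0, 0.04],
    [0, 0, 0.0191, -0.575, -0.175, 0, 0.04],
    [0, 0, 0.0239, -0.7, -0.214, 0, 0.04],
    [0, 0, 0.0271, -0.825, -0.25, 0, 0.04],
    [0, 0, 0.0286, -0.95, -0.29, 0, 0.04]
  ]
}}

```text
clock: 6.5
eef_pos: [552.3, 50.6, 117.5]
tcp_rot: [-3.138, 0.0, 1.779]
contact_force: [0.9, 0.2, -1.2]
opening: 0.578
grasp_force: 42.4
```

```bash
python3 -c "
from h import *
st();row([583,-262,120],94.5)"
```

```text
6.5 [552.3  50.6 117.5] [-179.79    0.    101.94] F [ 0.9  0.2 -1.2] op 49.3 g 42.4
[-0.0036, 0.0002, 0.1299, -0.3122, -0.0347, -0.0023]
```

Scaled: -0.312 m is -0.78, -0.0347 m is -0.0868, 0.13 rad is 0.0207.

Call:
{"name": "move_arm", "arguments": {
  "motion": [
    [-0.0003, 0, 0.0048, -0.125, -0.015, 0, 0.04],
    [-0.0005, 0, 0.0095, -0.25, -0.03, 0, 0.04],
    [-0.0005, 0, 0.0143, -0.4, -0.045, 0, 0.04],
    [-0.0005, 0, 0.0191, -0.55, -0.06, -0.005, 0.04],
    [-0.0005, 0, 0.0207, -0.675, -0.075, -0.005, 0.04],
    [-0.0005, 0, 0.0207, -0.78, -0.0868, -0.005, 0.04],
    [-0.0005, 0, 0.0207, -0.78, -0.0868, -0.005, 0.04]
  ]
}}

```text
clock: 7.38
eef_pos: [583.2, -262.4, 119.2]
tcp_rot: [-3.141, -0.0, 1.646]
contact_force: [-0.7, 1.4, -1.3]
opening: 0.584
grasp_force: 42.4
```

```bash
python3 -c "
from h import *
st();im,d,P=shot('tray')"
```

```text
7.38 [ 583.2 -262.4  119.2] [-1.7998e+02 -3.0000e-02  9.4330e+01] F [-0.7  1.4 -1.3] op 49.8 g 42.4
```

View pics/tray.png

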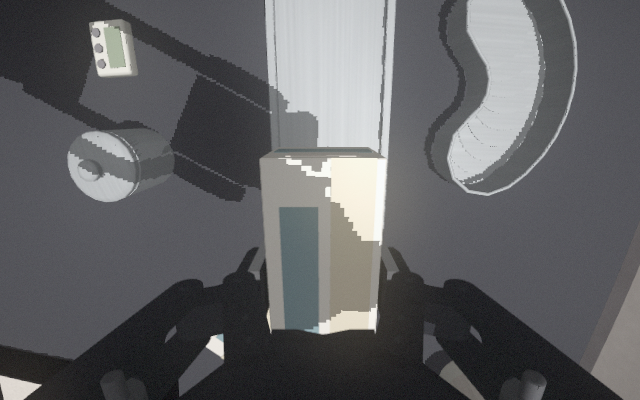

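The tray's long rims run down the picture at x≈270 and 390, but its left end is above the frame. I'll go higher and back for a full view.

Scaled: -0.18 m is -0.45, -0.16 m is -0.4.

Call:
{"name": "move_arm", "arguments": {
  "motion": [
    [0, 0, 0, -0.05, 0, -0.1, 0.04],
    [0, 0, 0, -0.125, 0, -0.2, 0.04],
    [0, 0, 0, -0.2, 0, -0.3, 0.04],
    [0, 0, 0, -0.275, 0, -0.4, 0.04],
    [0, 0, 0, -0.35, 0, -0.45, 0.04],
    [0, 0, 0, -0.35, 0, -0.45, 0.04],
    [0, 0, 0, -0.35, 0, -0.45, 0.04]
  ]
}}

```text
clock: 8.3
eef_pos: [594.6, -397.6, 299.6]
tcp_rot: [-3.141, -0.002, 1.65]
contact_force: [-0.2, 0.2, -2.0]
opening: 0.578
grasp_force: 42.5
```

```bash
python3 -c "
from h import *
st();im,d,P=shot('tray2');C=cloud(d,P)
m=(C[...,2]>2.5)&(C[...,2]<14)&(d>0)&(abs(C[...,0]-583)<80)&(abs(C[...,1]+176)<150)
m=cv2.morphologyEx(m.astype(np.uint8),cv2.MORPH_OPEN,np.ones((3,3)))
k,l,s,ce=cv2.connectedComponentsWithStats(m);i=1+np.argmax(s[1:,4]);p=C[l==i];print(k,s[i])
# slices along tray
for y in range(-300,-40,20):
    q=p[abs(p[:,1]-y)<4]
    if len(q)>10: print(y,q[:,0].min().round(1),q[:,0].max().round(1),'rim',np.percentile(q[:,2],[2,50,98]).round(1))
print('rect',cv2.minAreaRect(p[:,:2].astype(np.float32)))
for x in range(540,640,20):
    q=p[abs(p[:,0]-x)<4];print(x,q[:,1].min().round(1),q[:,1].max().round(1))
# rest in view?
toprect(C,d,15,75,[681,171])
toprect(C,d,35,60,[457,-8])
"
```

```text
8.3 [ 594.6 -397.6  299.6] [-1.7999e+02 -1.2000e-01  9.4560e+01] F [-0.2  0.2 -2. ] op 49.3 g 42.5
2 [ 287    0   81  108 7855]
-300 533.9 652.3 rim [ 2.9  5.  12.2]
-280 532.9 650.3 rim [ 2.8  4.4 11.6]
-260 530.2 649.5 rim [ 2.7  4.2 11.9]
-240 529.1 646.9 rim [ 2.6  4.4 11.7]
-220 526.6 646.7 rim [ 2.6  4.2 11.9]
-200 525.4 644.6 rim [ 2.7  4.3 11.5]
-180 524.4 641.9 rim [ 2.7  4.3 12. ]
-160 521.8 641.2 rim [ 2.7  4.2 11.8]
rect ((587.5155029296875, -230.8695068359375), (119.41580200195312, 156.11790466308594), 4.920134544372559)
540 -312.9 -156.6
560 -311.4 -155.0
580 -309.8 -153.6
600 -308.2 -151.8
620 -306.6 -150.2
c [ 749.3 -193.3] short/long 105.6 116.5 ang 88.1 zmed 32.7 1087
c [ 408.8 -252.8] short/long 24.6 60.5 ang 66.7 zmed 48.5 321
```

View pics/tray2.png

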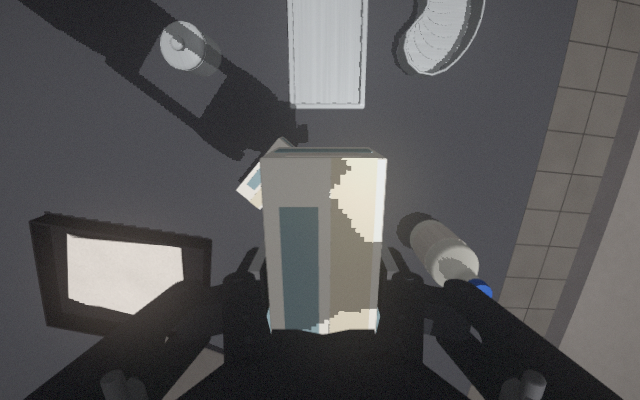

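Only the right part of the tray is in frame (x 290–367, v 0–107). I'll measure the left end the same way from 150 mm further left.

Scaled: 0.15 m is 0.375, 0.12 m is 0.3.

Call:
{"name": "move_arm", "arguments": {
  "motion": [
    [0, 0, 0, 0.1, 0, 0, 0.04],
    [0, 0, 0, 0.2, 0, 0, 0.04],
    [0, 0, 0, 0.3, 0, 0, 0.04],
    [0, 0, 0, 0.375, 0, 0, 0.04],
    [0, 0, 0, 0.375, 0, 0, 0.04],
    [0, 0, 0, 0.375, 0, 0, 0.04]
  ]
}}

```text
clock: 9.1
eef_pos: [583.0, -249.5, 301.0]
tcp_rot: [3.14, 0.0, 1.651]
contact_force: [0.4, -0.8, -1.5]
opening: 0.578
grasp_force: 42.4
```

```bash
python3 -c "
from h import *
st();im,d,P=shot('tray3');C=cloud(d,P)
m=(C[...,2]>2.5)&(C[...,2]<14)&(d>0)&(abs(C[...,0]-583)<80)&(abs(C[...,1]+140)<130)
m=cv2.morphologyEx(m.astype(np.uint8),cv2.MORPH_OPEN,np.ones((3,3)))
k,l,s,ce=cv2.connectedComponentsWithStats(m);i=1+np.argmax(s[1:,4]);p=C[l==i];print(k,s[i])
for y in range(-200,-40,20):
    q=p[abs(p[:,1]-y)<4]
    if len(q)>10: print(y,q[:,0].min().round(1),q[:,0].max().round(1))
print('rect',cv2.minAreaRect(p[:,:2].astype(np.float32)))
for x in range(540,640,20):
    q=p[abs(p[:,0]-x)<4];print(x,q[:,1].min().round(1),q[:,1].max().round(1))
m=(C[...,2]>80)&(d>0);print('held carton z', C[200,300],C[200,345],C[250,330])
"
```

```text
9.1 [ 583.  -249.5  301. ] [179.93   0.    94.58] F [ 0.4 -0.8 -1.5] op 49.3 g 42.4
2 [ 288   29   79  118 8264]
-200 525.1 643.7
-180 525.6 642.7
-160 523.0 640.9
-140 521.8 639.9
-120 519.3 637.7
-100 518.1 637.1
-80 515.5 634.8
-60 514.4 634.1
rect ((579.64453125, -135.2457733154297), (119.4228286743164, 177.1801300048828), 4.249298572540283)
540 -227.1 -50.0
560 -225.6 -48.3
580 -224.1 -47.0
600 -222.5 -45.2
620 -220.6 -43.4
held carton z [ 570.37609704 -212.42815533  372.38257975] [ 588.42292623 -210.59680166  373.69743166] [ 584.39662785 -233.26654726  373.1726094 ]
```

```bash
cat >> h.py <<'E'
T=np.array([583.5,-178.4]);UA=94.55;U=np.array([np.cos(np.radians(UA)),np.sin(np.radians(UA))])
def held(C,d,h=45):
    "held carton in the tool frame: side edges mid y, far end x, yaw skew (deg), top z"
    p0,R=tool();Q=R.inv().apply((C-p0).reshape(-1,3)).reshape(C.shape)
    m=(d>0)&(Q[...,2]<-60)&(Q[...,2]>-85)&(abs(Q[...,1])<30)&(Q[...,0]>15)
    q=Q[m];mid=[]
    for a in range(18,52,4):
        s=q[abs(q[:,0]-a)<2]
        if len(s)>20: mid.append((a,s[:,1].min(),s[:,1].max()))
    mid=np.array(mid);c=(mid[:,1]+mid[:,2])/2;f=np.polyfit(mid[:,0],c,1)
    print("w",np.median(mid[:,2]-mid[:,1]).round(1),"mid y at x=0",f[1].round(2),"skew deg",np.degrees(f[0]).round(2),"far x",q[:,0].max().round(1),"top z",np.median(q[:,2]).round(1),len(q))
E
python3 -c "
from h import *
z=np.load('w_tray3.npz');held(cloud(z['d'],(z['K'],float(z['k']),z['T'])),z['d'])"
```

```text
w 49.7 mid y at x=0 -0.19 skew deg 0.06 far x 56.5 top z -72.3 12160
```

```bash
python3 -c "
from h import *
row([588.2,-234.9,20],UA)"
```

```text
[0.0012, 0.0001, -0.0002, 0.0147, 0.0061, 0.281]
```

Scaled: 0.281 m is 0.7025, 0.06 m is 0.15, 0.001 rad is 0.0002.

Call:
{"name": "move_arm", "arguments": {
  "motion": [
    [0.0002, 0, 0, 0.0368, 0.0153, 0.15, 0.04],
    [0.0002, 0, 0, 0.0368, 0.0153, 0.3, 0.04],
    [0.0002, 0, 0, 0.0368, 0.0153, 0.45, 0.04],
    [0.0002, 0, 0, 0.0368, 0.0153, 0.575, 0.04],
    [0.0002, 0, 0, 0.0368, 0.0153, 0.6625, 0.04],
    [0.0002, 0, 0, 0.0368, 0.0153, 0.7025, 0.04],
    [0.0002, 0, 0, 0.0368, 0.0153, 0.7025, 0.04],
    [0.0002, 0, 0, 0.0368, 0.0153, 0.7025, 0.04]
  ]
}}

```text
clock: 10.15
eef_pos: [589.8, -235.6, 22.1]
tcp_rot: [3.139, 0.001, 1.649]
contact_force: [0.4, 0.4, -0.7]
opening: 0.579
grasp_force: 42.4
```

```bash
python3 -c "
from h import *
st();row([588.2,-234.9,-22.8],UA)"
```

```text
10.15 [ 589.8 -235.6   22.1] [1.7983e+02 7.0000e-02 9.4500e+01] F [ 0.4  0.4 -0.7] op 49.5 g 42.4
[0.003, 0.0013, -0.0008, 0.0009, -0.0017, 0.0449]
```

Scaled: 0.04 m is 0.1, -0.001 m is -0.0025, 0.001 rad is 0.0002.

Call:
{"name": "move_arm", "arguments": {
  "motion": [
    [0.0003, 0.0002, 0, 0, -0.0025, 0.0375, 0.04],
    [0.0003, 0.0002, 0, 0, -0.0025, 0.075, 0.04],
    [0.0003, 0.0002, 0, 0, -0.0025, 0.1, 0.04],
    [0.0003, 0.0002, 0, 0, -0.0025, 0.1, 0.04],
    [0.0003, 0.0002, 0, 0, -0.0025, 0.1, 0.04]
  ]
}}

```text
clock: 10.78
eef_pos: [587.8, -235.0, -19.4]
tcp_rot: [-3.141, -0.001, 1.65]
contact_force: [0.0, 0.1, -1.8]
opening: 0.579
grasp_force: 42.4
```

```bash
python3 -c "
from h import *
st()
for i in range(4): im,d=grab_frame('wrist');st()
row([588.2,-234.9,-22.8],UA)"
```

```text
10.78 [ 587.8 -235.   -19.4] [-1.7994e+02 -4.0000e-02  9.4520e+01] F [ 0.   0.1 -1.8] op 49.4 g 42.4
10.82 [ 587.9 -235.1  -19.2] [-1.7996e+02 -3.0000e-02  9.4520e+01] F [ 0.4  0.2 -1.7] op 49.6 g 42.4
10.88 [ 588.  -235.1  -19. ] [-1.7998e+02 -3.0000e-02  9.4520e+01] F [ 0.4  0.4 -1.7] op 49.5 g 42.4
10.93 [ 588.  -235.1  -19. ] [-1.7998e+02 -2.0000e-02  9.4520e+01] F [ 0.1 -0.6 -2.2] op 49.4 g 42.4
10.97 [ 588.  -235.1  -19. ] [-1.7997e+02 -3.0000e-02  9.4520e+01] F [-0.1  0.4 -1.6] op 49.6 g 42.4
[-0.0004, -0.0004, -0.0006, 0.0002, 0.0003, 0.0038]
```

Scaled: -0.08 m is -0.2, -0.03 m is -0.075.

Call:
{"name": "move_arm", "arguments": {
  "motion": [
    [0, 0, 0, 0, 0, 0.005, 0.04],
    [0, 0, 0, 0, 0, 0.0095, 0.04],
    [0, 0, 0, 0, 0, 0.0095, 0.04],
    [0, 0, 0, 0, 0, 0.0095, 0.07],
    [0, 0, 0, 0, 0, 0.0095, 0.07],
    [0, 0, 0, 0, 0, 0.0095, 0.07],
    [0, 0, 0, 0, 0, -0.075, 0.07],
    [0, 0, 0, 0, 0, -0.2, 0.07]
  ]
}}

```text
clock: 11.98
eef_pos: [586.4, -234.5, 60.0]
tcp_rot: [-3.137, -0.002, 1.65]
contact_force: [1.1, -0.0, -0.5]
opening: 0.821
grasp_force: 0.0
```

Scaled: -0.12 m is -0.3, -0.11 m is -0.275.

Call:
{"name": "move_arm", "arguments": {
  "motion": [
    [0, 0, 0, -0.125, 0, -0.15, 0.085],
    [0, 0, 0, -0.25, 0, -0.275, 0.085],
    [0, 0, 0, -0.3, 0, -0.3, 0.085],
    [0, 0, 0, -0.3, 0, -0.3, 0.085],
    [0, 0, 0, -0.3, 0, -0.3, 0.085]
  ]
}}

```text
clock: 12.6
eef_pos: [596.6, -354.0, 179.5]
tcp_rot: [-3.139, -0.002, 1.649]
contact_force: [0.1, 0.4, -0.8]
opening: 0.999
grasp_force: 0.0
```

```bash
python3 -c "
from h import *
st();im,d,P=shot('placedA');C=cloud(d,P)
c,a,_=toprect(C,d,42,62,[588,-233])
e=np.array(c)-T;print('along',(e@U).round(1),'across',(e@[U[1],-U[0]]).round(1))
c,a,_=toprect(C,d,35,60,[509,-415])
row([c[0],c[1],120],a)
"
```

```text
12.6 [ 596.6 -354.   179.5] [-1.7987e+02 -1.2000e-01  9.4490e+01] F [ 0.1  0.4 -0.8] op 85.3 g 0.0
c [ 587.4 -234.5] short/long 50.1 110.5 ang 94.1 zmed 49.3 5512
along -56.3 across -0.6
c [ 510.4 -418.6] short/long 50.9 110.8 ang 52.4 zmed 45.3 3145
[-0.0037, -0.0013, 0.7348, -0.0583, -0.0907, 0.0592]
```

Scaled: -0.0907 m is -0.2268, -0.07 m is -0.175, 0.735 rad is 0.117.

Call:
{"name": "move_arm", "arguments": {
  "motion": [
    [-0.0006, -0.0002, 0.0286, -0.025, -0.05, 0.0375, 0.085],
    [-0.0006, -0.0002, 0.0573, -0.075, -0.1, 0.075, 0.085],
    [-0.0006, -0.0002, 0.0859, -0.125, -0.175, 0.1125, 0.085],
    [-0.0006, -0.0002, 0.1114, -0.145, -0.2268, 0.15, 0.085],
    [-0.0006, -0.0002, 0.117, -0.145, -0.2268, 0.15, 0.085],
    [-0.0006, -0.0002, 0.117, -0.145, -0.2268, 0.15, 0.085],
    [-0.0006, -0.0002, 0.117, -0.145, -0.2268, 0.15, 0.085]
  ]
}}

```text
clock: 13.52
eef_pos: [512.6, -419.1, 121.0]
tcp_rot: [3.138, -0.001, 0.918]
contact_force: [0.5, 0.3, 0.2]
opening: 0.995
grasp_force: 0.0
```

```bash
python3 -c "
from h import *
st();im,d,P=shot('wB');C=cloud(d,P)
c,a,_=toprect(C,d,35,60,[510,-418])
row([c[0],c[1],-28],a)
"
```

```text
13.53 [ 512.6 -419.1  121. ] [ 1.798e+02 -3.000e-02  5.258e+01] F [0.5 0.3 0.2] op 85.0 g 0.0
c [ 509.7 -418.4] short/long 50.2 110.9 ang 53.0 zmed 45.3 5919
[0.0036, -0.0004, -0.0078, -0.0011, -0.0032, 0.149]
```

Scaled: 0.148 m is 0.37, -0.001 m is -0.0025, -0.008 rad is -0.0013.

Call:
{"name": "move_arm", "arguments": {
  "motion": [
    [0, 0, -0.0013, -0.0013, -0.0025, 0.125, 0.085],
    [0, 0, -0.0013, -0.0013, -0.0025, 0.25, 0.085],
    [0, 0, -0.0013, -0.0013, -0.0025, 0.3375, 0.085],
    [0, 0, -0.0013, -0.0013, -0.0025, 0.37, 0.085],
    [0, 0, -0.0013, -0.0013, -0.0025, 0.37, 0.085],
    [0, 0, -0.0013, -0.0013, -0.0025, 0.37, 0.085]
  ]
}}

```text
clock: 14.32
eef_pos: [511.8, -420.5, -25.7]
tcp_rot: [3.136, -0.0, 0.923]
contact_force: [0.3, 0.2, 0.8]
opening: 0.996
grasp_force: 0.0
```

```bash
python3 -c "
from h import *
grab_frame('wrist');grab_frame('wrist');st();row([509.7,-418.4,-28],53)"
```

```text
14.43 [ 511.7 -420.5  -25.7] [ 1.7969e+02 -1.0000e-02  5.2870e+01] F [-0.   0.4 -0.2] op 84.8 g 0.0
[0.0054, -0.0002, -0.0022, 0.0005, -0.0029, 0.0023]
```

Scaled: -0.003 m is -0.0075, 0.0023 m is 0.0058, 0.0054 rad is 0.0009.

Call:
{"name": "move_arm", "arguments": {
  "motion": [
    [0.0009, 0, -0.0003, 0.0013, -0.0075, 0.0058, 0.085],
    [0.0009, 0, -0.0003, 0.0013, -0.0075, 0.0058, 0.06],
    [0.0009, 0, -0.0003, 0.0013, -0.0075, 0.0058, 0.04],
    [0.0009, 0, -0.0003, 0.0013, -0.0075, 0.0058, 0.04],
    [0.0009, 0, -0.0003, 0.0013, -0.0075, 0.0058, 0.04],
    [0.0009, 0, -0.0003, 0.0013, -0.0075, 0.0058, 0.04]
  ]
}}

```text
clock: 15.18
eef_pos: [508.8, -417.6, -29.5]
tcp_rot: [-3.139, -0.0, 0.925]
contact_force: [-0.2, -0.7, 4.5]
opening: 0.579
grasp_force: 42.6
```

```bash
python3 -c "
from h import *
st();p,_=tool();row(p+[0,0,150],53);t=T+54*U;row([t[0],t[1],120],UA,(p+[0,0,150],53))"
```

```text
15.18 [ 508.8 -417.6  -29.5] [-1.7987e+02 -2.0000e-02  5.2980e+01] F [-0.2 -0.7  4.5] op 49.5 g 42.6
[-0.0022, -0.0003, -0.0004, 0.0, -0.0003, -0.15]
[0.0, 0.0, -0.7252, 0.2765, -0.1201, 0.0005]
```

Scaled: -0.15 m is -0.375, -0.13 m is -0.325, -0.002 rad is -0.0003.

Call:
{"name": "move_arm", "arguments": {
  "motion": [
    [-0.0003, 0, 0, 0, 0, -0.075, 0.04],
    [-0.0003, 0, 0, 0, 0, -0.2, 0.04],
    [-0.0003, 0, 0, 0, 0, -0.325, 0.04],
    [-0.0003, 0, 0, 0, 0, -0.375, 0.04],
    [-0.0003, 0, 0, 0, 0, -0.375, 0.04]
  ]
}}

```text
clock: 15.8
eef_pos: [509.2, -418.1, 120.8]
tcp_rot: [3.141, -0.0, 0.925]
contact_force: [-0.6, 0.7, -2.0]
opening: 0.582
grasp_force: 42.1
```

Scaled: 0.2765 m is 0.6913, 0.23 m is 0.575, -0.725 rad is -0.1154.

Call:
{"name": "move_arm", "arguments": {
  "motion": [
    [0, 0, -0.0159, 0.1, -0.0425, 0, 0.04],
    [0, 0, -0.035, 0.2, -0.0875, 0, 0.04],
    [0, 0, -0.0573, 0.325, -0.14, 0, 0.04],
    [0, 0, -0.0796, 0.45, -0.195, 0, 0.04],
    [0, 0, -0.1003, 0.575, -0.25, 0, 0.04],
    [0, 0, -0.1154, 0.6913, -0.3, 0, 0.04],
    [0, 0, -0.1154, 0.6913, -0.3, 0, 0.04],
    [0, 0, -0.1154, 0.6913, -0.3, 0, 0.04]
  ]
}}

```text
clock: 16.8
eef_pos: [578.3, -124.7, 118.5]
tcp_rot: [-3.138, -0.001, 1.65]
contact_force: [-0.1, 0.3, 0.3]
opening: 0.581
grasp_force: 42.1
```

```bash
python3 -c "
from h import *
grab_frame('wrist');grab_frame('wrist');P=cp('wrist');im,d=grab_frame('wrist');st();held(cloud(d,P),d)"
```

```text
16.95 [ 578.8 -125.8  119.6] [-1.7991e+02 -5.0000e-02  9.4410e+01] F [-0.2  0.3 -0.3] op 49.6 g 42.1
w 49.8 mid y at x=0 -0.32 skew deg 0.05 far x 55.4 top z -74.4 12411
```

```bash
python3 -c "
from h import *
t=T+54.9*U+0.3*np.array([U[1],-U[0]]);print(t);row([t[0],t[1],-18],UA)"
```

```text
[ 579.44389024 -123.64921942]
[-0.0016, -0.0009, -0.0024, 0.002, 0.001, 0.1376]
```

Scaled: 0.1375 m is 0.3438, 0.002 m is 0.005, -0.0024 rad is -0.0004.

Call:
{"name": "move_arm", "arguments": {
  "motion": [
    [-0.0002, 0, -0.0004, 0.005, 0.0025, 0.125, 0.04],
    [-0.0002, 0, -0.0004, 0.005, 0.0025, 0.25, 0.04],
    [-0.0002, -0.0002, -0.0004, 0.005, 0.0025, 0.3125, 0.04],
    [-0.0002, -0.0002, -0.0004, 0.005, 0.0025, 0.3438, 0.04],
    [-0.0002, -0.0002, -0.0004, 0.005, 0.0025, 0.3438, 0.04],
    [-0.0002, -0.0002, -0.0004, 0.005, 0.0025, 0.3438, 0.04]
  ]
}}

```text
clock: 17.7
eef_pos: [581.3, -123.1, -15.9]
tcp_rot: [3.139, 0.001, 1.652]
contact_force: [-0.2, -0.1, -0.8]
opening: 0.578
grasp_force: 42.1
```

```bash
python3 -c "
from h import *
grab_frame('wrist');grab_frame('wrist');st()
t=T+54.9*U+0.3*np.array([U[1],-U[0]]);row([t[0],t[1],-25],UA)"
```

```text
17.8 [ 581.3 -122.9  -15.8] [1.7985e+02 5.0000e-02 9.4640e+01] F [-0.4 -0.3 -1.7] op 49.3 g 42.1
[0.0027, 0.0009, 0.0016, -0.0006, -0.0019, 0.0091]
```

Scaled: 0.009 m is 0.0225, -0.0019 m is -0.0048, 0.0027 rad is 0.0004.

Call:
{"name": "move_arm", "arguments": {
  "motion": [
    [0.0004, 0.0001, 0.0003, -0.0015, -0.0048, 0.0075, 0.04],
    [0.0004, 0.0001, 0.0003, -0.0015, -0.0048, 0.015, 0.04],
    [0.0004, 0.0001, 0.0003, -0.0015, -0.0048, 0.0225, 0.04],
    [0.0004, 0.0001, 0.0003, -0.0015, -0.0048, 0.0225, 0.04],
    [0.0004, 0.0001, 0.0003, -0.0015, -0.0048, 0.0225, 0.04]
  ]
}}

```text
clock: 18.42
eef_pos: [578.5, -123.3, -25.5]
tcp_rot: [-3.139, -0.001, 1.651]
contact_force: [-2.9, 1.1, 9.1]
opening: 0.58
grasp_force: 43.2
```

```bash
python3 -c "
from h import *
st()
t=T+54.9*U+0.3*np.array([U[1],-U[0]]);row([t[0],t[1],-25],UA)"
```

```text
18.43 [ 578.5 -123.3  -25.5] [-1.7988e+02 -3.0000e-02  9.4570e+01] F [-2.9  1.1  9.1] op 49.6 g 43.2
[-0.0021, -0.0006, 0.0003, -0.0004, 0.0009, -0.0005]
```

Scaled: -0.2 m is -0.5, 0.001 m is 0.0025.

Call:
{"name": "move_arm", "arguments": {
  "motion": [
    [0, 0, 0, 0, 0.0025, -0.0013, 0.04],
    [0, 0, 0, 0, 0.0025, -0.0013, 0.07],
    [0, 0, 0, 0, 0.0025, -0.0013, 0.07],
    [0, 0, 0, 0, 0.0025, -0.0013, 0.07],
    [0, 0, 0, 0, 0, -0.075, 0.07],
    [0, 0, 0, 0, 0, -0.2, 0.07],
    [0, 0, 0, -0.125, 0, -0.35, 0.085],
    [0, 0, 0, -0.25, 0, -0.5, 0.085]
  ]
}}

```text
clock: 19.42
eef_pos: [585.2, -203.7, 151.6]
tcp_rot: [-3.14, -0.001, 1.652]
contact_force: [0.7, -0.1, -0.0]
opening: 0.995
grasp_force: 0.0
```

Scaled: -0.13 m is -0.325, -0.11 m is -0.275.

Call:
{"name": "move_arm", "arguments": {
  "motion": [
    [0, 0, 0, -0.15, 0, -0.125, 0.085],
    [0, 0, 0, -0.275, 0, -0.125, 0.085],
    [0, 0, 0, -0.325, 0, -0.125, 0.085],
    [0, 0, 0, -0.325, 0, -0.125, 0.085],
    [0, 0, 0, -0.325, 0, -0.125, 0.085]
  ]
}}

```text
clock: 20.05
eef_pos: [595.2, -331.2, 198.8]
tcp_rot: [-3.138, -0.002, 1.651]
contact_force: [-0.1, -0.5, -0.1]
opening: 0.999
grasp_force: 0.0
```

```bash
python3 -c "
from h import *
grab_frame('wrist');st();im,d,P=shot('AB');C=cloud(d,P)
c,a,m=toprect(C,d,42,62,[583,-178])
e=np.array(c)-T;print('along',(e@U).round(1),'across',(e@[U[1],-U[0]]).round(1))
p=C[m][:,:2]-T;al=p@U;ac=p@[U[1],-U[0]];s=abs(ac)<15
print('ends',np.percentile(al[s],[.3,99.7]).round(1));h,b=np.histogram(al[s],np.arange(-8,8,1));print(h)
for lo in(-105,-60,-15,5,50,95):
    s=(al>lo)&(al<lo+10);print(lo,ac[s].min().round(1),ac[s].max().round(1),s.sum())
"
```

```text
20.1 [ 595.4 -331.   199. ] [-1.7981e+02 -1.1000e-01  9.4620e+01] F [-1.3  0.8 -0.2] op 84.6 g 0.0
c [ 585.8 -215.1] short/long 50.2 149.6 ang 94.0 zmed 49.2 6531
along -36.8 across -0.6
ends [-111.2   37.3]
[30 30 29 27 27 26  8 52 28 29 26 30 28 32 29]
-105 -25.3 23.4 386
-60 -24.6 23.5 397
-15 -25.0 23.6 469
5 -24.6 24.4 478Traceback (most recent call last):
  File "<string>", line 9, in <module>
    s=(al>lo)&(al<lo+10);print(lo,ac[s].min().round(1),ac[s].max().round(1),s.sum())
                                  ~~~~~~~~~^^
    return umr_minimum(a, axis, None, out, keepdims, initial, where)
ValueError: zero-size array to reduction operation minimum which has no identity
```

View pics/AB.png

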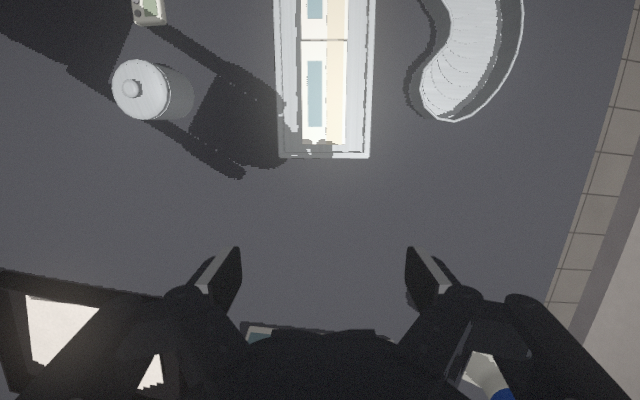

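The two cartons lie end to end with their joint at (322,39), and the fitted joint is at -1.3 mm along the tray with a gap under 1 mm. Next is the opened carton.

```bash
python3 -c "
from h import *
row([457,-8,130],90)"
```

```text
[-0.0031, -0.0015, 0.0809, 0.3331, -0.1117, 0.0701]
```

Scaled: 0.333 m is 0.8325, -0.1117 m is -0.2793, 0.0809 rad is 0.0129.

Call:
{"name": "move_arm", "arguments": {
  "motion": [
    [-0.0005, -0.0002, 0.0129, 0.14, -0.0475, 0, 0.085],
    [-0.0005, -0.0002, 0.0129, 0.28, -0.0925, 0, 0.085],
    [-0.0005, -0.0002, 0.0129, 0.42, -0.14, 0.05, 0.085],
    [-0.0005, -0.0002, 0.0129, 0.56, -0.1875, 0.1, 0.085],
    [-0.0005, -0.0002, 0.0129, 0.7, -0.235, 0.15, 0.085],
    [-0.0005, -0.0002, 0.0129, 0.8325, -0.2793, 0.175, 0.085],
    [-0.0005, -0.0002, 0.0129, 0.8325, -0.2793, 0.175, 0.085],
    [-0.0005, -0.0002, 0.0129, 0.8325, -0.2793, 0.175, 0.085]
  ]
}}

```text
clock: 21.15
eef_pos: [458.0, -9.1, 130.6]
tcp_rot: [3.14, 0.001, 1.572]
contact_force: [0.8, -0.4, 0.0]
opening: 0.993
grasp_force: 0.0
```

```bash
python3 -c "
from h import *
grab_frame('wrist');st();im,d,P=shot('wO');C=cloud(d,P)
c,a,_=toprect(C,d,30,60,[457,-8])
row([c[0],c[1],-20],a)
"
```

```text
21.2 [458.4  -9.7 130.7] [1.7987e+02 7.0000e-02 8.9970e+01] F [0.6 0.7 0.1] op 85.1 g 0.0
c [457.7 -10.7] short/long 50.1 111.2 ang 90.5 zmed 44.2 5525
[0.0021, 0.0011, -0.01, -0.0004, -0.0011, 0.1506]
```

View pics/wO.png

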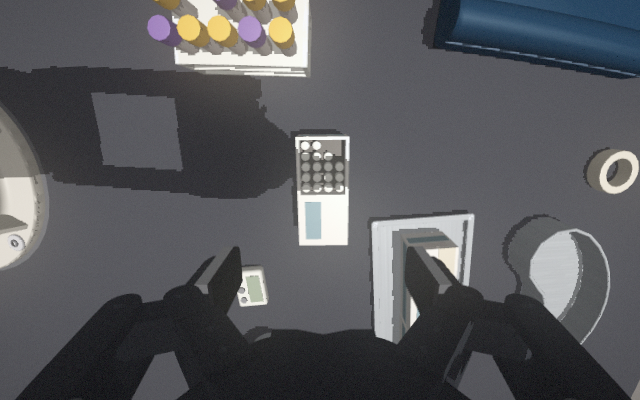

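The opened carton is at (322,190) with its open half on the far side from the fingers, and the finger paths are clear of the tray. I'll descend.

Scaled: 0.15 m is 0.375, -0.0011 m is -0.0028, -0.01 rad is -0.0016.

Call:
{"name": "move_arm", "arguments": {
  "motion": [
    [0.0003, 0.0002, -0.0016, -0.001, -0.0028, 0.125, 0.085],
    [0.0003, 0.0002, -0.0016, -0.001, -0.0028, 0.25, 0.085],
    [0.0003, 0.0002, -0.0016, -0.001, -0.0028, 0.3375, 0.085],
    [0.0003, 0.0002, -0.0016, -0.001, -0.0028, 0.375, 0.085],
    [0.0003, 0.0002, -0.0016, -0.001, -0.0028, 0.375, 0.085]
  ]
}}

```text
clock: 21.88
eef_pos: [456.7, -10.8, -20.1]
tcp_rot: [-3.139, -0.0, 1.578]
contact_force: [-0.6, -0.5, 0.4]
opening: 0.992
grasp_force: 0.0
```

```bash
python3 -c "
from h import *
grab_frame('wrist');st();row([457.7,-10.7,-28],90.5)
"
```

```text
21.93 [457.4 -10.6 -19.3] [-179.96   -0.     90.45] F [0.5 0.2 0.2] op 84.6 g 0.0
[-0.0007, -0.0001, -0.0008, -0.0001, 0.0003, 0.0087]
```

Scaled: 0.0085 m is 0.0213, 0.0003 m is 0.0008.

Call:
{"name": "move_arm", "arguments": {
  "motion": [
    [0, 0, 0, 0, 0.0008, 0.0213, 0.085],
    [0, 0, 0, 0, 0.0008, 0.0213, 0.06],
    [0, 0, 0, 0, 0.0008, 0.0213, 0.04],
    [0, 0, 0, 0, 0.0008, 0.0213, 0.04],
    [0, 0, 0, 0, 0.0008, 0.0213, 0.04],
    [0, 0, 0, 0, 0.0008, 0.0213, 0.04]
  ]
}}

```text
clock: 22.68
eef_pos: [457.4, -10.2, -27.7]
tcp_rot: [-3.141, -0.0, 1.58]
contact_force: [-0.4, 0.4, 6.1]
opening: 0.578
grasp_force: 42.1
```

Scaled: -0.16 m is -0.4, -0.13 m is -0.325.

Call:
{"name": "move_arm", "arguments": {
  "motion": [
    [0, 0, 0, 0, 0, -0.075, 0.04],
    [0, 0, 0, 0, 0, -0.2, 0.04],
    [0, 0, 0, 0, 0, -0.325, 0.04],
    [0, 0, 0, 0, 0, -0.4, 0.04],
    [0, 0, 0, 0, 0, -0.4, 0.04]
  ]
}}

```text
clock: 23.3
eef_pos: [458.8, -10.2, 134.0]
tcp_rot: [3.138, 0.0, 1.58]
contact_force: [-0.3, -0.0, -0.7]
opening: 0.578
grasp_force: 42.3
```

```bash
python3 -c "
from h import *
st();t=T-1.0*U;row([t[0],t[1],130],UA)
"
```

```text
23.3 [458.8 -10.2 134. ] [179.77   0.    90.5 ] F [-0.3 -0.  -0.7] op 49.4 g 42.3
[0.0039, 0.0002, -0.0706, -0.1703, 0.1232, 0.0045]
```

Scaled: -0.1703 m is -0.4258, 0.1232 m is 0.308, -0.0706 rad is -0.0112.

Call:
{"name": "move_arm", "arguments": {
  "motion": [
    [0.0005, 0, -0.0048, -0.1, 0.075, 0, 0.04],
    [0.0005, 0, -0.008, -0.2125, 0.155, 0, 0.04],
    [0.0005, 0, -0.0111, -0.325, 0.235, 0.005, 0.04],
    [0.0005, 0, -0.0112, -0.4258, 0.308, 0.01, 0.04],
    [0.0005, 0, -0.0112, -0.4258, 0.308, 0.01, 0.04],
    [0.0005, 0, -0.0112, -0.4258, 0.308, 0.01, 0.04]
  ]
}}

```text
clock: 24.05
eef_pos: [580.3, -178.8, 125.8]
tcp_rot: [-3.135, -0.002, 1.65]
contact_force: [-0.2, -0.0, -1.6]
opening: 0.58
grasp_force: 42.2
```

```bash
python3 -c "
from h import *
grab_frame('wrist');grab_frame('wrist');P=cp('wrist');im,d=grab_frame('wrist');st();held(cloud(d,P),d)
t=T-1.0*U;row([t[0],t[1],32],UA)"
```

```text
24.2 [ 580.9 -178.3  127.1] [-1.7971e+02 -5.0000e-02  9.4590e+01] F [ 0.   0.2 -0.9] op 49.5 g 42.2
w 49.8 mid y at x=0 -0.39 skew deg -0.03 far x 55.2 top z -68.3 7786
[-0.0051, -0.0008, 0.0008, -0.0014, 0.0031, 0.0951]
```

Scaled: 0.097 m is 0.2425, 0.095 m is 0.2375, -0.005 rad is -0.0008.

Call:
{"name": "move_arm", "arguments": {
  "motion": [
    [-0.0008, -0.0002, 0.0002, -0.0023, 0.0075, 0.1, 0.04],
    [-0.0008, -0.0002, 0.0002, -0.0023, 0.0075, 0.2, 0.04],
    [-0.0008, -0.0002, 0.0002, -0.0023, 0.0075, 0.2375, 0.04],
    [-0.0008, -0.0002, 0.0002, -0.0023, 0.0075, 0.2425, 0.04],
    [-0.0008, -0.0002, 0.0002, -0.0023, 0.0075, 0.2425, 0.04]
  ]
}}

```text
clock: 24.82
eef_pos: [585.5, -180.2, 31.8]
tcp_rot: [3.139, 0.001, 1.649]
contact_force: [-0.3, 0.6, -1.4]
opening: 0.583
grasp_force: 42.2
```

```bash
python3 -c "
from h import *
grab_frame('wrist');grab_frame('wrist');st()
t=T-0.5*U;row([t[0],t[1],21.8],UA)"
```

```text
24.93 [ 585.6 -180.3   32.1] [1.7982e+02 9.0000e-02 9.4500e+01] F [ 0.   0.1 -0.5] op 49.6 g 42.2
[0.0032, 0.0016, -0.001, 0.0016, -0.002, 0.0103]
```

Scaled: 0.008 m is 0.02, -0.002 m is -0.005, 0.0016 rad is 0.0003.

Call:
{"name": "move_arm", "arguments": {
  "motion": [
    [0.0005, 0.0003, -0.0002, 0.004, -0.005, 0.005, 0.04],
    [0.0005, 0.0003, -0.0002, 0.004, -0.005, 0.01, 0.04],
    [0.0005, 0.0003, -0.0002, 0.004, -0.005, 0.015, 0.04],
    [0.0005, 0.0003, -0.0002, 0.004, -0.005, 0.02, 0.04],
    [0.0005, 0.0003, -0.0002, 0.004, -0.005, 0.02, 0.04],
    [0.0005, 0.0003, -0.0002, 0.004, -0.005, 0.02, 0.04]
  ]
}}

```text
clock: 25.68
eef_pos: [582.4, -178.7, 22.5]
tcp_rot: [-3.14, -0.001, 1.65]
contact_force: [0.6, -0.1, -1.6]
opening: 0.581
grasp_force: 42.2
```

```bash
python3 -c "
from h import *
st()
grab_frame('wrist');st()
t=T-0.5*U;row([t[0],t[1],21.8],UA)"
```

```text
25.68 [ 582.4 -178.7   22.5] [-1.7988e+02 -5.0000e-02  9.4540e+01] F [ 0.6 -0.1 -1.6] op 49.6 g 42.2
25.73 [ 582.5 -178.7   22.6] [-1.7989e+02 -5.0000e-02  9.4540e+01] F [ 0.5  0.5 -1.8] op 49.2 g 42.2
[-0.002, -0.0008, -0.0001, -0.0003, 0.0011, 0.0008]
```

Lower 1 mm, release, rise and check.

Scaled: -0.06 m is -0.15, 0.001 m is 0.0025, -0.001 rad is -0.0002.

Call:
{"name": "move_arm", "arguments": {
  "motion": [
    [-0.0002, -0.0001, 0, -0.0008, 0.0025, 0.001, 0.04],
    [-0.0002, -0.0001, 0, -0.0008, 0.0025, 0.002, 0.04],
    [-0.0002, -0.0001, 0, -0.0008, 0.0025, 0.003, 0.04],
    [-0.0002, -0.0001, 0, -0.0008, 0.0025, 0.003, 0.055],
    [-0.0002, -0.0001, 0, -0.0008, 0.0025, 0.003, 0.07],
    [-0.0002, -0.0001, 0, -0.0008, 0.0025, 0.003, 0.07],
    [-0.0002, -0.0001, 0, -0.0008, 0.0025, -0.05, 0.07],
    [-0.0002, -0.0001, 0, -0.0008, 0.0025, -0.15, 0.07]
  ]
}}

```text
clock: 26.72
eef_pos: [582.2, -178.5, 81.8]
tcp_rot: [-3.137, -0.001, 1.65]
contact_force: [1.0, -0.6, 0.3]
opening: 0.818
grasp_force: 0.0
```

Scaled: -0.13 m is -0.325, -0.12 m is -0.3.

Call:
{"name": "move_arm", "arguments": {
  "motion": [
    [0, 0, 0, -0.1, 0, -0.1, 0.085],
    [0, 0, 0, -0.225, 0, -0.2, 0.085],
    [0, 0, 0, -0.3, 0, -0.3, 0.085],
    [0, 0, 0, -0.3, 0, -0.325, 0.085],
    [0, 0, 0, -0.3, 0, -0.325, 0.085]
  ]
}}

```text
clock: 27.35
eef_pos: [593.1, -298.1, 212.6]
tcp_rot: [-3.141, -0.0, 1.65]
contact_force: [-0.5, 0.5, -0.9]
opening: 0.993
grasp_force: 0.0
```

```bash
python3 -c "
from h import *
grab_frame('wrist');st();im,d,P=shot('stack');C=cloud(d,P)
c,a,m=toprect(C,d,80,105,[583,-178])
e=np.array(c)-T;print('along',(e@U).round(1),'across',(e@[U[1],-U[0]]).round(1))
c,a,m=toprect(C,d,42,62,[588,-230]);p=C[m][:,:2]-T;ac=p@[U[1],-U[0]];print(np.percentile(ac,[1,99]),np.percentile(p@U,[.5,99.5]))
im,d=grab_frame('top');P=cp('top');C=cloud(d,P);toprect(C,d,52,85,[389,-242]);toprect(C,d,85,110,[386,260])
row([389.4,-244,150],40)
"
```

```text
27.4 [ 592.6 -297.4  211.4] [-1.7987e+02 -7.0000e-02  9.4560e+01] F [-1.6  0.4 -0.7] op 85.0 g 0.0
c [ 583.2 -179.4] short/long 49.9 109.4 ang 94.2 zmed 93.4 5431
along -1.0 across -0.4
c [ 589.2 -262.8] short/long 50.1 54.3 ang 94.6 zmed 49.3 1856
[-25.39465284  23.38844429] [-111.43343184  -57.48985838]
c [ 562.6 -172.8] short/long 48.1 123.5 ang 73.0 zmed 70.4 98
c [386.  260.7] short/long 56.6 72.0 ang 114.0 zmed 93.7 396
[-0.004, 0.0, 0.953, 0.069, -0.1978, 0.0616]
```

The stack is right: top carton along -1.0, across -0.4, at z 93.4. Now the jar.

```bash
python3 -c "
from h import *
row([389.4,-243,110],60)
"
```

```text
[-0.0038, -0.0007, 0.6039, 0.07, -0.1976, 0.1016]
```

Scaled: -0.1976 m is -0.494, 0.07 m is 0.175, 0.604 rad is 0.0961.

Call:
{"name": "move_arm", "arguments": {
  "motion": [
    [-0.0005, 0, 0.0191, 0.025, -0.1, 0, 0.085],
    [-0.0005, 0, 0.0398, 0.075, -0.225, 0.05, 0.085],
    [-0.0005, 0, 0.0637, 0.125, -0.35, 0.125, 0.085],
    [-0.0005, 0, 0.0828, 0.175, -0.475, 0.2, 0.085],
    [-0.0005, 0, 0.0961, 0.175, -0.494, 0.25, 0.085],
    [-0.0005, 0, 0.0961, 0.175, -0.494, 0.25, 0.085],
    [-0.0005, 0, 0.0961, 0.175, -0.494, 0.25, 0.085]
  ]
}}

```text
clock: 28.38
eef_pos: [391.5, -244.5, 113.1]
tcp_rot: [3.139, -0.0, 1.048]
contact_force: [0.6, -0.4, -0.0]
opening: 0.995
grasp_force: 0.0
```

```bash
python3 -c "
from h import *
grab_frame('wrist');st();im,d,P=shot('jar');C=cloud(d,P)
for lo,hi in((60,75),(78,92)):
    c,a,m=toprect(C,d,lo,hi,[389,-243]);p=C[m].astype(np.float32)
    print(cv2.minEnclosingCircle(p[:,:2].copy()))
row([c[0],c[1],-2],60)
"
```

```text
28.43 [ 391.9 -244.7  113.4] [ 1.7982e+02 -2.0000e-02  6.0060e+01] F [ 0.3 -0.6 -0.3] op 84.6 g 0.0
c [ 390.9 -244.7] short/long 60.9 61.0 ang 60.5 zmed 72.2 3674
((390.71533203125, -244.94964599609375), 30.98262596130371)
c [ 390.5 -244.6] short/long 17.2 17.6 ang 19.4 zmed 85.4 405
((390.64892578125, -244.87876892089844), 9.008075714111328)
[0.0034, -0.0003, 0.0007, -0.0006, -0.0017, 0.1154]
```

View pics/jar.png

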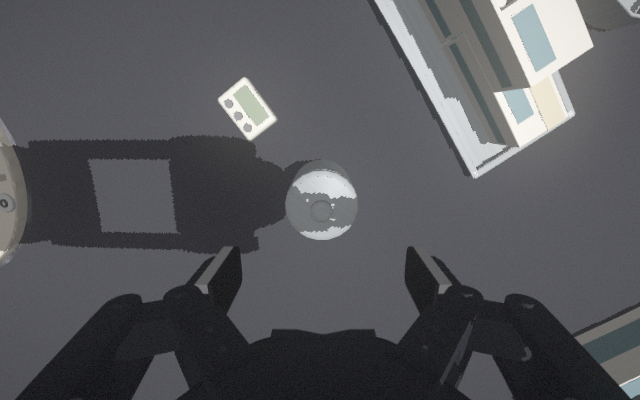

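The jar is at (321,204), centred between the fingers, with diameter 62 and knob at z 85. I'll descend and grip.

Scaled: 0.123 m is 0.3075, -0.0017 m is -0.0043, 0.003 rad is 0.0005.

Call:
{"name": "move_arm", "arguments": {
  "motion": [
    [0.0005, 0, 0, -0.0015, -0.0043, 0.1, 0.085],
    [0.0005, 0, 0, -0.0015, -0.0043, 0.2, 0.085],
    [0.0005, 0, 0, -0.0015, -0.0043, 0.275, 0.085],
    [0.0005, 0, 0, -0.0015, -0.0043, 0.3075, 0.085],
    [0.0005, 0, 0, -0.0015, -0.0043, 0.3075, 0.085],
    [0.0005, 0, 0, -0.0015, -0.0043, 0.3075, 0.085]
  ]
}}

```text
clock: 29.22
eef_pos: [390.0, -244.7, -9.3]
tcp_rot: [3.141, -0.0, 1.046]
contact_force: [-0.4, 0.0, 0.4]
opening: 0.995
grasp_force: 0.0
```

```bash
python3 -c "
from h import *
grab_frame('wrist');st();row([390.7,-244.8,-10],60)
"
```

```text
29.27 [ 390.  -244.8   -9.1] [ 1.7994e+02 -1.0000e-02  5.9950e+01] F [ 0.1 -0.1  0.7] op 84.8 g 0.0
[0.001, -0.0003, -0.0009, 0.0003, 0.0006, 0.0009]
```

Scaled: -0.14 m is -0.35, 0.0006 m is 0.0015.

Call:
{"name": "move_arm", "arguments": {
  "motion": [
    [0, 0, 0, 0.0008, 0.0015, 0, 0.07],
    [0, 0, 0, 0.0008, 0.0015, 0, 0.05],
    [0, 0, 0, 0.0008, 0.0015, 0, 0.05],
    [0, 0, 0, 0.0008, 0.0015, 0, 0.05],
    [0, 0, 0, 0.0008, 0.0015, 0, 0.05],
    [0, 0, 0, 0.0008, 0.0015, -0.075, 0.05],
    [0, 0, 0, 0.0008, 0.0015, -0.2, 0.05],
    [0, 0, 0, 0.0008, 0.0015, -0.35, 0.05]
  ],
  "grip_force": 45
}}

```text
clock: 30.28
eef_pos: [388.9, -243.8, 130.8]
tcp_rot: [-3.139, -0.0, 1.046]
contact_force: [1.2, -0.2, -1.9]
opening: 0.713
grasp_force: 50.4
```

```bash
python3 -c "
from h import *
st();row([610,30,250],83.8)
"
```

```text
30.27 [ 388.9 -243.8  130.8] [-1.7983e+02 -2.0000e-02  5.9940e+01] F [ 1.2 -0.2 -1.9] op 60.9 g 50.4
[-0.0029, -0.001, -0.4165, 0.3477, 0.0539, -0.1193]
```

Scaled: 0.348 m is 0.87, 0.335 m is 0.8375, -0.4165 rad is -0.0663.

Call:
{"name": "move_arm", "arguments": {
  "motion": [
    [-0.0003, 0, 0, 0, 0, -0.1, 0.05],
    [-0.0003, 0, -0.0127, 0.125, 0.02, -0.2, 0.05],
    [-0.0003, 0, -0.0255, 0.25, 0.0375, -0.275, 0.05],
    [-0.0003, 0, -0.0382, 0.4, 0.06, -0.2975, 0.05],
    [-0.0003, 0, -0.0509, 0.55, 0.0825, -0.2975, 0.05],
    [-0.0003, 0, -0.0637, 0.7, 0.105, -0.2975, 0.05],
    [-0.0003, 0, -0.0663, 0.8375, 0.13, -0.2975, 0.05],
    [-0.0003, 0, -0.0663, 0.87, 0.135, -0.2975, 0.05]
  ]
}}

```text
clock: 31.28
eef_pos: [612.2, 32.4, 248.4]
tcp_rot: [3.141, -0.001, 1.465]
contact_force: [-0.2, 0.2, -2.4]
opening: 0.712
grasp_force: 50.5
```

```bash
python3 -c "
from h import *
for i in range(5): grab_frame('wrist')
st();im,d,P=shot('rest');C=cloud(d,P)
c,a,m=toprect(C,d,12,75,[640,175])
p=C[m]
for y in (135,150,160,170,180,190,200,210,220):
    q=p[abs(p[:,1]-y)<3]
    if len(q)>5: print(y,'near x',q[:,0].min().round(1),'far',q[:,0].max().round(1))
for x in (580,600,620,640,660,680,700,720,740,760):
    q=p[abs(p[:,0]-x)<3]
    if len(q)>5: print(x,'y',q[:,1].min().round(1),q[:,1].max().round(1))
"
```

```text
31.52 [609.9  28.6 248.7] [1.7998e+02 1.0000e-02 8.3750e+01] F [ 0.9 -0.6 -2.7] op 60.7 g 50.5
c [681.3 168. ] short/long 103.4 219.2 ang 174.3 zmed 50.5 15256
135 near x 568.6 far 787.7
150 near x 569.8 far 788.1
160 near x 572.5 far 788.5
170 near x 571.9 far 789.7
180 near x 573.8 far 792.1
190 near x 573.7 far 793.4
200 near x 574.9 far 794.5
210 near x 575.2 far 788.4
220 near x 577.7 far 680.3
580 y 126.6 228.4
600 y 124.3 227.8
620 y 123.6 225.4
640 y 120.1 223.0
660 y 118.8 221.1
680 y 116.6 218.8
700 y 114.6 215.9
720 y 112.7 215.5
740 y 110.8 213.9
760 y 108.8 210.9
```

View pics/rest.png

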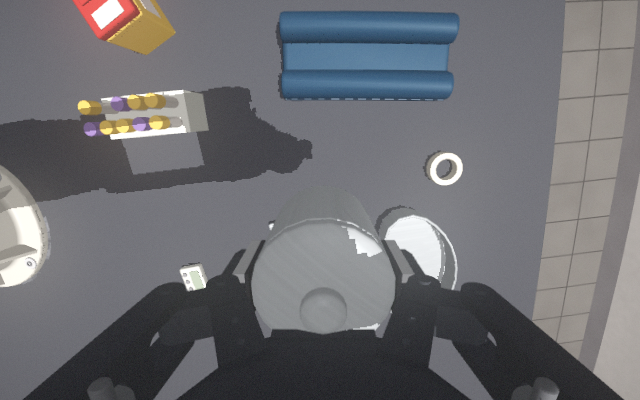

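```bash
python3 -c "
from h import *
z=np.load('w_rest.npz');C=cloud(z['d'],(z['K'],float(z['k']),z['T']));p0,R=tool();Q=R.inv().apply((C-p0).reshape(-1,3)).reshape(C.shape)
m=(z['d']>0)&(abs(Q[...,2]+79)<6)&(abs(Q[...,1])<40)&(Q[...,0]>-20);q=Q[m];print(len(q),np.median(q[:,2]).round(1))
e=[]
for y in range(-26,27,4):
    s=q[abs(q[:,1]-y)<1.5]
    if len(s)>3:e.append((s[:,0].max(),y))
e=np.array(e);A=np.c_[2*e,np.ones(len(e))];s=np.linalg.lstsq(A,(e**2).sum(1),rcond=None)[0];print('circle c',s[:2].round(1),'r',np.sqrt(s[2]+s[0]**2+s[1]**2).round(1))
print('y range',q[abs(q[:,0]-18)<1.5][:,1].min(),q[abs(q[:,0]-18)<1.5][:,1].max())
row([614,288.2,80],84.3)"
```

```text
12513 -81.1
circle c [-0.7  0. ] r 31.9
y range -25.33878895700388 25.506167998376565
[0.0007, 0.0001, -0.01, 0.2587, -0.0245, 0.1689]
```

Scaled: 0.259 m is 0.6475, -0.0245 m is -0.0613, -0.01 rad is -0.0016.

Call:
{"name": "move_arm", "arguments": {
  "motion": [
    [0, 0, -0.0016, 0.125, -0.0125, 0, 0.05],
    [0, 0, -0.0016, 0.25, -0.025, 0, 0.05],
    [0, 0, -0.0016, 0.3875, -0.0375, 0.05, 0.05],
    [0, 0, -0.0016, 0.525, -0.05, 0.15, 0.05],
    [0, 0, -0.0016, 0.6375, -0.0613, 0.275, 0.05],
    [0, 0, -0.0016, 0.6475, -0.0613, 0.4125, 0.05],
    [0, 0, -0.0016, 0.6475, -0.0613, 0.525, 0.05],
    [0, 0, -0.0016, 0.6475, -0.0613, 0.6, 0.05]
  ]
}}

```text
clock: 32.58
eef_pos: [613.6, 288.2, 6.6]
tcp_rot: [-3.14, 0.001, 1.472]
contact_force: [0.1, 0.2, -0.8]
opening: 0.713
grasp_force: 50.4
```

```bash
python3 -c "
from h import *
for i in range(4): grab_frame('wrist')
st();row([614,288.5,-8],84.3)"
```

```text
32.77 [615.2 289.    9.6] [ 1.7994e+02 -1.0000e-02  8.4310e+01] F [ 0.8  0.5 -2.2] op 61.2 g 50.4
[0.0011, -0.0002, 0.0001, -0.0006, -0.0012, 0.0176]
```

Scaled: 0.0165 m is 0.0413, -0.0012 m is -0.003, 0.001 rad is 0.0002.

Call:
{"name": "move_arm", "arguments": {
  "motion": [
    [0.0002, 0, 0, -0.0015, -0.003, 0.0125, 0.05],
    [0.0002, 0, 0, -0.0015, -0.003, 0.025, 0.05],
    [0.0002, 0, 0, -0.0015, -0.003, 0.035, 0.05],
    [0.0002, 0, 0, -0.0015, -0.003, 0.0413, 0.05],
    [0.0002, 0, 0, -0.0015, -0.003, 0.0413, 0.05],
    [0.0002, 0, 0, -0.0015, -0.003, 0.0413, 0.05]
  ]
}}

```text
clock: 33.52
eef_pos: [613.7, 289.5, -7.5]
tcp_rot: [3.141, -0.0, 1.473]
contact_force: [-0.1, -0.2, -1.5]
opening: 0.71
grasp_force: 50.5
```

```bash
python3 -c "
from h import *
grab_frame('wrist')
st();row([614,288.5,-9],84.3)"
```

```text
33.58 [613.7 289.5  -7.6] [ 1.7999e+02 -2.0000e-02  8.4370e+01] F [ 0.1 -0.7 -2.2] op 61.0 g 50.5
[0.0002, -0.0004, 0.0013, -0.0009, 0.0004, 0.0014]
```

Scaled: -0.15 m is -0.375, -0.0009 m is -0.0023.

Call:
{"name": "move_arm", "arguments": {
  "motion": [
    [0, 0, 0, -0.0023, 0, 0.002, 0.05],
    [0, 0, 0, -0.0023, 0, 0.0045, 0.05],
    [0, 0, 0, -0.0023, 0, 0.0045, 0.07],
    [0, 0, 0, -0.0023, 0, 0.0045, 0.085],
    [0, 0, 0, -0.0023, 0, 0.0045, 0.085],
    [0, 0, 0, -0.0023, 0, -0.075, 0.085],
    [0, 0, 0, -0.0023, 0, -0.225, 0.085],
    [0, 0, 0, -0.0023, 0, -0.375, 0.085]
  ]
}}

```text
clock: 34.58
eef_pos: [613.1, 288.3, 143.7]
tcp_rot: [-3.141, 0.0, 1.473]
contact_force: [0.5, 0.1, 0.2]
opening: 1.0
grasp_force: 0.0
```

Scaled: -0.18 m is -0.45, -0.15 m is -0.375.

Call:
{"name": "move_arm", "arguments": {
  "motion": [
    [0, 0, 0, -0.125, 0, -0.125, 0.085],
    [0, 0, 0, -0.25, 0, -0.175, 0.085],
    [0, 0, 0, -0.375, 0, -0.175, 0.085],
    [0, 0, 0, -0.45, 0, -0.175, 0.085],
    [0, 0, 0, -0.45, 0, -0.175, 0.085]
  ]
}}

```text
clock: 35.2
eef_pos: [595.7, 107.4, 212.6]
tcp_rot: [3.141, -0.0, 1.47]
contact_force: [0.1, -0.2, -0.7]
opening: 0.995
grasp_force: 0.0
```

```bash
cat >> h.py <<'E'
def vsrest(c,ang=-5.7,o=(572,178.9)):
    e=np.array([np.cos(np.radians(ang)),np.sin(np.radians(ang))]);w=np.array(c)-o
    print("in rest frame x,y",(w@e).round(1),(w@[-e[1],e[0]]).round(1))
E
python3 -c "
from h import *
grab_frame('wrist');grab_frame('wrist');st();im,d,P=shot('jarp');C=cloud(d,P)
c,a,m=toprect(C,d,78,92,[614,288]);vsrest(c)
c,a,m=toprect(C,d,60,92,[614,288]);vsrest(c)
c,a,m=toprect(C,d,12,65,[640,172]);p=C[m]
for x in (580,600,620,640,660,680,700):
    q=p[abs(p[:,0]-x)<3]
    if len(q)>5: print(x,'y',q[:,1].min().round(1),q[:,1].max().round(1))
for y in (135,150,160,170,180,190,200,210,220):
    q=p[abs(p[:,1]-y)<3]
    if len(q)>5: print(y,'near x',q[:,0].min().round(1))
row([385.9,260.6,150],115)
"
```

```text
35.3 [596.  109.5 212.5] [ 1.7998e+02 -5.0000e-02  8.4330e+01] F [ 0.3 -0.   0.5] op 84.6 g 0.0
c [613.  285.2] short/long 11.9 16.8 ang 173.2 zmed 85.3 229
in rest frame x,y 30.2 109.9
c [612.2 277.2] short/long 39.2 61.0 ang 174.5 zmed 72.4 2178
in rest frame x,y 30.2 101.8
c [681.7 169.5] short/long 104.0 219.1 ang 173.7 zmed 50.7 15626
580 y 129.0 231.5
600 y 127.0 229.0
620 y 125.0 227.1
640 y 123.2 225.3
660 y 121.3 223.5
680 y 117.4 222.0
700 y 115.8 219.0
135 near x 568.0
150 near x 569.8
160 near x 570.5
170 near x 571.3
180 near x 572.6
190 near x 573.8
200 near x 576.2
210 near x 576.9
220 near x 578.3
[0.0005, -0.0007, -0.5344, 0.1292, -0.2239, 0.0624]
```

Scaled: -0.2239 m is -0.5598, -0.19 m is -0.475, -0.5344 rad is -0.0851.

Call:
{"name": "move_arm", "arguments": {
  "motion": [
    [0, 0, -0.0159, 0.05, -0.1, 0, 0.085],
    [0, 0, -0.0398, 0.125, -0.225, 0, 0.085],
    [0, 0, -0.0637, 0.2, -0.35, 0.05, 0.085],
    [0, 0, -0.0844, 0.275, -0.475, 0.1, 0.085],
    [0, -0.0001, -0.0851, 0.323, -0.5598, 0.15, 0.085],
    [0, -0.0001, -0.0851, 0.323, -0.5598, 0.15, 0.085],
    [0, -0.0001, -0.0851, 0.323, -0.5598, 0.15, 0.085]
  ]
}}

```text
clock: 36.22
eef_pos: [386.3, 260.8, 152.7]
tcp_rot: [3.14, 0.001, 2.009]
contact_force: [0.0, 0.3, 1.0]
opening: 0.998
grasp_force: 0.0
```

```bash
python3 -c "
from h import *
grab_frame('wrist');grab_frame('wrist');st();im,d,P=shot('sh');C=cloud(d,P)
c,a,m=toprect(C,d,88,105,[386,260])
row([c[0],c[1],15],a)
"
```

```text
36.33 [386.9 260.2 152.9] [1.7992e+02 2.0000e-02 1.1498e+02] F [-0.  -0.1  0.6] op 85.3 g 0.0
c [386.9 259.1] short/long 56.2 71.5 ang 114.2 zmed 94.6 4792
[0.0014, 0.0004, 0.0122, -0.0008, -0.0005, 0.1379]
```

View pics/sh.png

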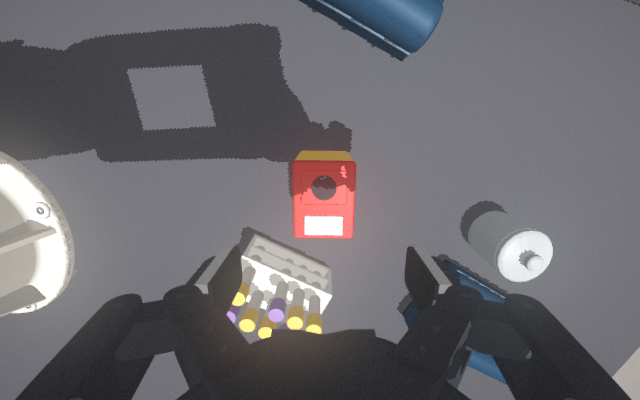

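The red lid is at (324,198), 56.2 x 71.5 mm at z 94.6, and the rack at (285,290) is clear of the fingers. I'll grip it across the 56 mm.

Scaled: 0.145 m is 0.3625, 0.12 m is 0.3, 0.012 rad is 0.0019.

Call:
{"name": "move_arm", "arguments": {
  "motion": [
    [0.0002, 0, 0.0019, -0.002, -0.0013, 0.1, 0.085],
    [0.0002, 0, 0.0019, -0.002, -0.0013, 0.2, 0.085],
    [0.0002, 0, 0.0019, -0.002, -0.0013, 0.3, 0.085],
    [0.0002, 0, 0.0019, -0.002, -0.0013, 0.3625, 0.085],
    [0.0002, 0, 0.0019, -0.002, -0.0013, 0.3625, 0.085],
    [0.0002, 0, 0.0019, -0.002, -0.0013, 0.3625, 0.085]
  ]
}}

```text
clock: 37.12
eef_pos: [386.7, 259.1, 8.2]
tcp_rot: [3.141, 0.0, 1.994]
contact_force: [0.2, 0.1, -0.8]
opening: 0.991
grasp_force: 0.0
```

```bash
python3 -c "
from h import *
grab_frame('wrist');st();row([386.9,259.1,8],114.2)
"
```

```text
37.17 [386.8 259.3   8.5] [1.7994e+02 1.0000e-02 1.1427e+02] F [0.3 0.1 0.7] op 85.0 g 0.0
[0.0011, 0.0001, 0.0012, -0.0002, 0.0, 0.0005]
```

Call:
{"name": "move_arm", "arguments": {
  "motion": [
    [0, 0, 0, 0, 0, 0, 0.07],
    [0, 0, 0, 0, 0, 0, 0.045],
    [0, 0, 0, 0, 0, 0, 0.045],
    [0, 0, 0, 0, 0, 0, 0.045],
    [0, 0, 0, 0, 0, 0, 0.045],
    [0, 0, 0, 0, 0, -0.075, 0.045],
    [0, 0, 0, 0, 0, -0.2, 0.045],
    [0, 0, 0, 0, 0, -0.35, 0.045]
  ],
  "grip_force": 40
}}

```text
clock: 38.17
eef_pos: [384.8, 258.4, 148.4]
tcp_rot: [-3.139, 0.001, 1.995]
contact_force: [2.1, 0.9, -1.0]
opening: 0.652
grasp_force: 43.7
```

```bash
python3 -c "
from h import *
st();row([589,50,190],84)
"
```

```text
38.17 [384.8 258.4 148.4] [-1.7984e+02  4.0000e-02  1.1431e+02] F [ 2.1  0.9 -1. ] op 55.6 g 43.7
[-0.0026, 0.0015, 0.529, -0.274, 0.1002, -0.0417]
```

Scaled: -0.274 m is -0.685, -0.23 m is -0.575, 0.529 rad is 0.0842.

Call:
{"name": "move_arm", "arguments": {
  "motion": [
    [-0.0003, 0.0002, 0.0095, -0.075, 0.0275, -0.05, 0.045],
    [-0.0003, 0.0002, 0.0239, -0.2, 0.0725, -0.105, 0.045],
    [-0.0003, 0.0002, 0.0398, -0.325, 0.1175, -0.105, 0.045],
    [-0.0003, 0.0002, 0.0557, -0.45, 0.1625, -0.105, 0.045],
    [-0.0003, 0.0002, 0.0716, -0.575, 0.2075, -0.105, 0.045],
    [-0.0003, 0.0002, 0.0842, -0.685, 0.25, -0.105, 0.045],
    [-0.0003, 0.0002, 0.0842, -0.685, 0.25, -0.105, 0.045],
    [-0.0003, 0.0002, 0.0842, -0.685, 0.25, -0.105, 0.045]
  ]
}}

```text
clock: 39.17
eef_pos: [588.8, 50.6, 189.0]
tcp_rot: [-3.141, -0.001, 1.466]
contact_force: [-0.2, 0.8, -2.1]
opening: 0.646
grasp_force: 43.9
```

```bash
python3 -c "
from h import *
for i in range(3): grab_frame('wrist')
st();im,d,P=shot('shh');C=cloud(d,P)
c,a,m=toprect(C,d,12,70,[660,172]);p=C[m]
for x in (580,600,620,640,660):
    q=p[abs(p[:,0]-x)<3]
    if len(q)>5: print(x,'y',q[:,1].min().round(1))
for y in (140,160,180,200):
    q=p[abs(p[:,1]-y)<3]
    if len(q)>5: print(y,'near x',q[:,0].min().round(1))
p0,R=tool();Q=R.inv().apply((C-p0).reshape(-1,3)).reshape(C.shape)
m=(d>0)&(abs(Q[...,2]+87)<8)&(abs(Q[...,1])<34)&(Q[...,0]>10);q=Q[m];print('top z',np.median(q[:,2]),'far x',np.percentile(q[:,0],99.5),'y',np.percentile(q[:,1],[.5,99.5]))
e=[]
for y in range(-24,25,4): e.append((y,q[abs(q[:,1]-y)<1.5][:,0].max()))
print('skew',np.degrees(np.polyfit(*np.array(e).T,1)[0]))
"
```

```text
39.33 [588.8  51.3 189.4] [ 1.7996e+02 -4.0000e-02  8.4080e+01] F [ 0.3  0.5 -1.5] op 55.3 g 43.9
c [681.6 168.4] short/long 103.1 219.4 ang 173.6 zmed 50.7 20355
580 y 127.8
600 y 125.7
620 y 123.7
640 y 121.6
660 y 119.7
140 near x 569.2
160 near x 571.9
180 near x 573.6
200 near x 574.9
top z -87.17642175457505 far x 35.13693070054852 y [-33.18071483  33.10197621]
skew 0.028104908604833907
```

```bash
python3 -c "
from h import *
row([587.5,60.5,15],83.9)
"
```

```text
[0.0009, -0.0007, 0.0032, 0.0088, -0.0025, 0.1745]
```

Scaled: 0.1745 m is 0.4363, 0.0088 m is 0.022, 0.003 rad is 0.0005.

Call:
{"name": "move_arm", "arguments": {
  "motion": [
    [0, 0, 0.0005, 0.022, -0.0063, 0.125, 0.045],
    [0.0002, -0.0002, 0.0005, 0.022, -0.0063, 0.25, 0.045],
    [0.0002, -0.0002, 0.0005, 0.022, -0.0063, 0.35, 0.045],
    [0.0002, -0.0002, 0.0005, 0.022, -0.0063, 0.4125, 0.045],
    [0.0002, -0.0002, 0.0005, 0.022, -0.0063, 0.4363, 0.045],
    [0.0002, -0.0002, 0.0005, 0.022, -0.0063, 0.4363, 0.045],
    [0.0002, -0.0002, 0.0005, 0.022, -0.0063, 0.4363, 0.045]
  ]
}}

```text
clock: 40.25
eef_pos: [589.2, 59.8, 16.2]
tcp_rot: [3.14, -0.0, 1.463]
contact_force: [0.6, 0.0, -1.3]
opening: 0.651
grasp_force: 44.0
```

```bash
python3 -c "
from h import *
grab_frame('wrist');st();row([587.5,60.5,7.8],83.9)
"
```

```text
40.3 [589.3  59.8  16.2] [179.87  -0.    83.83] F [ 0.7 -0.2 -1.8] op 55.4 g 44.0
[0.0022, -0.0001, -0.0011, 0.0005, -0.0019, 0.0084]
```

Scaled: 0.0083 m is 0.0208, -0.0019 m is -0.0048, 0.002 rad is 0.0003.

Call:
{"name": "move_arm", "arguments": {
  "motion": [
    [0.0003, 0, -0.0002, 0.0013, -0.0048, 0.0075, 0.045],
    [0.0003, 0, -0.0002, 0.0013, -0.0048, 0.015, 0.045],
    [0.0003, 0, -0.0002, 0.0013, -0.0048, 0.02, 0.045],
    [0.0003, 0, -0.0002, 0.0013, -0.0048, 0.0208, 0.045],
    [0.0003, 0, -0.0002, 0.0013, -0.0048, 0.0208, 0.045]
  ]
}}

```text
clock: 40.92
eef_pos: [586.5, 60.2, 8.2]
tcp_rot: [-3.14, 0.0, 1.464]
contact_force: [-5.8, -1.1, 19.2]
opening: 0.65
grasp_force: 46.1
```

```bash
python3 -c "
from h import *
grab_frame('wrist');st();row([587.5,60.5,7.8],83.9)
"
```

```text
40.98 [586.5  60.2   8.2] [-1.799e+02  2.000e-02  8.388e+01] F [-5.8 -0.8 18.4] op 55.2 g 46.1
[-0.0018, 0.0003, -0.0004, 0.0004, 0.0009, 0.0004]
```

Scaled: -0.15 m is -0.375, 0.0009 m is 0.0023, -0.001 rad is -0.0002.

Call:
{"name": "move_arm", "arguments": {
  "motion": [
    [-0.0002, 0, 0, 0, 0.0023, -0.0025, 0.045],
    [-0.0002, 0, 0, 0, 0.0023, -0.0025, 0.045],
    [-0.0002, 0, 0, 0, 0.0023, -0.0025, 0.065],
    [-0.0002, 0, 0, 0, 0.0023, -0.0025, 0.08],
    [-0.0002, 0, 0, 0, 0.0023, -0.0025, 0.08],
    [-0.0002, 0, 0, 0, 0.0023, -0.075, 0.08],
    [-0.0002, 0, 0, 0, 0.0023, -0.225, 0.08],
    [-0.0002, 0, 0, 0, 0.0023, -0.375, 0.08]
  ]
}}

```text
clock: 41.98
eef_pos: [587.2, 60.1, 157.8]
tcp_rot: [-3.14, 0.001, 1.464]
contact_force: [1.1, 0.3, -0.4]
opening: 0.935
grasp_force: 0.0
```

Scaled: -0.18 m is -0.45, -0.16 m is -0.4.

Call:
{"name": "move_arm", "arguments": {
  "motion": [
    [0, 0, 0, -0.05, 0, -0.15, 0.085],
    [0, 0, 0, -0.15, 0, -0.3, 0.085],
    [0, 0, 0, -0.275, 0, -0.4, 0.085],
    [0, 0, 0, -0.375, 0, -0.45, 0.085],
    [0, 0, 0, -0.375, 0, -0.45, 0.085],
    [0, 0, 0, -0.375, 0, -0.45, 0.085]
  ]
}}

```text
clock: 42.72
eef_pos: [571.5, -88.5, 335.8]
tcp_rot: [-3.14, -0.0, 1.463]
contact_force: [0.0, -0.1, -0.8]
opening: 0.999
grasp_force: 0.0
```

```bash
python3 -c "
from h import *
for i in range(2): grab_frame('wrist')
st();im,d,P=shot('fin');C=cloud(d,P)
def rest(C,d):
    c,a,m=toprect(C,d,12,65,[681,168]);a=a-180;o=np.array(c)-110*np.array([np.cos(np.radians(a)),np.sin(np.radians(a))]);return a,o
c,a,m=toprect(C,d,88,105,[587,60]);vsrest(c,-6.0,(572.1,180.2))
print('cam top');d=[grab_frame('top')[1] for i in range(4)][-1];P=cp('top');im,d=grab_frame('top');C=cloud(d,P)
a,o=rest(C,d);print(a,o)
for lo,hi,n in((88,105,[587,60]),(55,92,[614,288]),(80,106,[583,-178])):
    c,_,m=toprect(C,d,lo,hi,n);vsrest(c,a,o)
save('final',cv2.resize(im[55:225,145:480],None,fx=2.38,fy=2.38,interpolation=cv2.INTER_CUBIC))
"
```

```text
42.83 [571.4 -87.8 335.3] [-1.7983e+02 -1.0000e-02  8.3930e+01] F [-0.9 -0.2  0.5] op 85.0 g 0.0
c [586.8  58.2] short/long 55.1 71.2 ang 84.0 zmed 94.6 2201
in rest frame x,y 27.4 -119.8
cam top
c [680.7 171.3] short/long 104.5 224.1 ang 173.8 zmed 46.2 2119
-6.1858062744140625 [571.34522729 183.18430483]
c [584.9  61.4] short/long 56.3 71.5 ang 83.2 zmed 93.2 351
in rest frame x,y 26.6 -119.6
c [610.2 289.1] short/long 58.2 60.6 ang 3.1 zmed 70.2 291
in rest frame x,y 27.2 109.5
c [ 599.8 -177.5] short/long 14.6 57.7 ang 91.8 zmed 91.6 60
in rest frame x,y 67.1 -355.5
```

View pics/final.png

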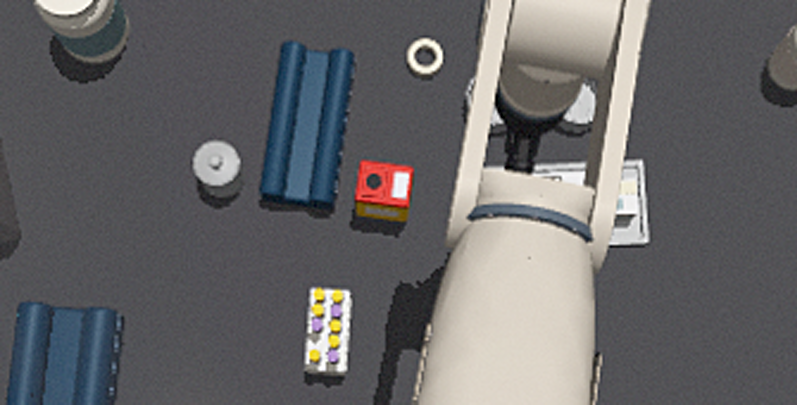

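The sharps container, rest and jar look right and the rack is undisturbed. I'll take one better wrist look at the jar and rest together.

Scaled: 0.21 m is 0.525, 0.16 m is 0.4.

Call:
{"name": "move_arm", "arguments": {
  "motion": [
    [0, 0, 0, 0.125, 0, 0, 0.085],
    [0, 0, 0, 0.25, 0, 0, 0.085],
    [0, 0, 0, 0.4, 0, 0, 0.085],
    [0, 0, 0, 0.525, 0, 0, 0.085],
    [0, 0, 0, 0.525, 0, 0, 0.085],
    [0, 0, 0, 0.525, 0, 0, 0.085]
  ]
}}

```text
clock: 43.88
eef_pos: [594.0, 119.8, 336.3]
tcp_rot: [-3.14, 0.001, 1.465]
contact_force: [0.3, 0.2, 0.5]
opening: 0.994
grasp_force: 0.0
```

```bash
python3 -c "
from h import *
for i in range(3): grab_frame('wrist')
st();im,d,P=shot('fin2');C=cloud(d,P)
c,a,m=toprect(C,d,12,65,[681,168]);a-=180;o=np.array(c)-110*np.array([np.cos(np.radians(a)),np.sin(np.radians(a))]);print(a,o)
for lo,hi,n in((78,92,[614,288]),(60,92,[614,288]),(88,105,[587,60])):
    c,_,m=toprect(C,d,lo,hi,n);vsrest(c,a,o)
im,d=grab_frame('top');C=cloud(d,cp('top'));c,_,m=toprect(C,d,80,106,[583,-178])
"
```

```text
44.02 [594.2 118.7 336.6] [-1.7995e+02  4.0000e-02  8.3810e+01] F [ 0.4  0.4 -0.6] op 84.8 g 0.0
c [681.1 169.7] short/long 101.0 219.7 ang 174.0 zmed 50.4 8444
-5.97332763671875 [571.73793678 181.14642172]
c [612.3 287.6] short/long 16.6 16.9 ang 174.3 zmed 85.3 143
in rest frame x,y 29.3 110.1
c [613.1 287.9] short/long 59.9 60.5 ang 83.3 zmed 72.3 1515
in rest frame x,y 30.0 110.5
c [586.4  59.3] short/long 55.1 72.5 ang 83.2 zmed 94.7 1539
in rest frame x,y 27.3 -119.7
c [ 581.7 -176.3] short/long 51.5 111.5 ang 94.7 zmed 90.2 491
```

```bash
python3 -c "
from h import *
print(order.sign_off())"
```

```text
the job is handed in; nothing more can be done
None
```

The job is handed in: the two sealed cartons lie end to end with the opened one bridging their joint, about 1 mm off the tray's middle. The jar and the squared-up sharps container stand about 28 mm and 32 mm clear of the rest, near sides level within about 1 mm, and the specimen rack was not touched.

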